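# Mount a jade ring in a hinged-front display frame

### The arm

A 6-joint arm with a two-finger parallel gripper is mounted at the origin on the work surface. World frame = base frame: x ahead of the robot, y to its left, z up, the work surface at z = 0. Lengths are in m, angles in rad, forces in N, time in s.
With the tool pointing down it reaches from about 0.35 to 0.725 m from the base axis. Payload 4.3 kg.
Tool frame: the origin (TCP) lies on the centre line of the jaws, within the pads' length; the fingertips stand 17 mm ahead of it and the grasp point (between the pads) lies 2 mm behind it; z points along the fingers, y is the direction in which the jaws open and shut (so a half turn about z gives the same grasp; the last joint's range is limited). The gripper opens to 85 mm and grips with 20 to 120 N. Pads are 22 mm wide; open, the fingers measure 114 mm over their backs; the gripper's body (76 mm by 85 mm) begins 54 mm behind the grasp point. The pads swing forward as they close: fully open they stand 13 mm farther back than shut.
Start: joints at [1.026, 0.377, 0.081, 1.274, 0, 1.46], TCP at [0.242, 0.522, 0.248] pointing down, gripper open.
Joint ranges: [-2.72, 2.72], [-0.84, 1.66], [-1.02, 1.22], [-1.77, 2.12], [-1.37, 1.28], [-3.14, 3.14]. Speed limits (rad/s): [2.57, 2.57, 3.14, 3.14, 3.14, 3.14].

### API

Orientations are given as a rotation vector (axis times angle).
In Python, from station import robot, viewer gives the robot as it stands.
- The arm moves only by the tool drive_tool, never from a script. Its argument "series" is text: rows parted by semicolons, each of 5 numbers parted by spaces: the opening, from 0 (shut) to 1 (fully open), then the shift along the tool's x, y, z in cm, then the turn about the tool's z in degrees. In form: claw x y z turn; .... A call has 1 to 12 rows; each row shifts and turns the commanded pose from where the row before left it, along the tool's axes as they then stand; what a row does not reach is not made up. A row lasts 1/12 s, in which the tool goes at most 41.7 mm and 7.16 degrees, less where a joint would pass 70% of its speed; a pose out of reach is approached as far as the arm can. A call is refused whole if a number of a shift passes 4.17 or a number of a turn 7.16, either way. A call with a gripper value outside its range is refused whole. The fingers move at their own pace and stop on an object; "newtons" is the grip in N (left out, the last holds). Time passes only in rows, so rows that do not move let the fingers close. It gives the time, the measured TCP pose, the force and the opening at its end, in the units of the state.
- robot.read_state(): the state, without advancing time (a new reading comes with each control period).
- viewer.get_image(name): name is "scene" or "top"; returns a dict with "color" (480x640x3 uint8, red, green, blue), "mtx" (3x3 intrinsics, pixels), "dist_coeffs" ([k1, k2, p1, p2, k3] as OpenCV has them; the pictures are not rectified), "cam_to_world" (4x4, takes a point from camera to world coordinates). Camera axes: x right, y up, looking along -z (the intrinsics and any distortion apply to the point x, -y, -z); pixel columns grow to the right and rows downward; lengths in m; the calibration is good to about 2 mm. A picture is of the moment at which its call begins. There is no depth.
- robot.close_job(): hands the job in, once; it reports no verdict.
The state is a dict: "t": time; "joint_pos": joint angles; "qd": joint speeds; "tau": joint torques, N m; "tool_pos": TCP position; "orientation": TCP orientation; "wrist_force": force on the tool from outside, world axes, zero at the start; "torque": the same for the moment, N m; "gripper_width": opening from 0.0 (shut) to 1.0 (fully open).
Only numpy, scipy, OpenCV 4.12 (cv2) and the standard library are available. Lean on these libraries where they do the work, as an engineer would, in place of code of your own. Each camera call takes 0.05 s, during which the arm holds its last target.

### The job

Mount the jade ring in the wooden display frame that lies on its back on the table: lift the frame's glazed lid until it rests open on its stop, lay every spacer ring that is out on the table in the round well, then the jade ring on top of them, the thin black cushion ring on the jade and the tall brass keeper ring on the cushion, each lying flat and fully home in that order. Then close the lid completely, leaving the ink stone, water bowl, paperweight and brush rest where they are.

Things in the scene. Friction and masses are not known exactly. Their poses are not given: they have to be found in the camera images.
- case: Square dark-wood frame on its back, fixed, 190 x 190 mm, rim 70 mm high; origin at the centre of its underside, z up. In the centre of its top is a round well, bore 100 mm, 58 mm deep, floor 12 mm above the table. On the well's -x and +x sides are finger cut-outs as deep as the well, 40 mm wide (along y), reaching 80 mm from its axis. Hinge along its +y edge; handle over its -y edge
- case_well (a point): centre of the well's floor; axes as the frame's (z up along the bore)
- lid_hinge (a point): middle of the lid's hinge line, on the rim of the frame's +y edge, 95 mm in y from the well's axis; the hinge line runs along the frame's x
- lid_grip (a point): middle of the lid's handle: a brass bar 12 mm thick, 110 mm long, parallel to the hinge, its centre line 40 mm off the lid's outer face, on two 9 mm posts 42 mm either side of the middle; 177 mm from the hinge in the lid's plane and 54 mm above the hinge line when shut. x along the bar, z the lid's outward normal (up when shut)
- lid (a joint): opening angle of the lid, rad: 0 shut, 1.92 (110 degrees) open and resting on its stop. The lid is a wooden frame 190 x 190 x 14 mm with a clear pane, 0.4 kg, opening upward and over towards the frame's +y. Little friction, some damping: let go below about 1.4 rad it sinks shut, past about 1.75 it falls open on to its stop
- spacer1: plywood spacer ring, flat, 96 mm outside, 54 mm hole, 8 mm thick, 35 g (one of up to three alike; some may be absent). Origin at its centre, at mid thickness, 4 mm above what it lies on; z along its axis
- spacer2: plywood spacer ring, flat, 96 mm outside, 54 mm hole, 8 mm thick, 35 g (one of up to three alike; some may be absent). Origin at its centre, at mid thickness, 4 mm above what it lies on; z along its axis
- spacer3: plywood spacer ring, flat, 96 mm outside, 54 mm hole, 8 mm thick, 35 g (one of up to three alike; some may be absent). Origin at its centre, at mid thickness, 4 mm above what it lies on; z along its axis
- jade: pale green jade ring with rounded edges, 96 mm outside, 44 mm hole (the smallest hole), 10 mm thick, 160 g. Origin at its centre, at mid thickness, 5 mm above what it lies on; z along its axis
- cushion: black hard-rubber cushion ring, flat and thin: 96 mm outside, 62 mm hole, 6 mm thick, 30 g, stiff. Origin at its centre, at mid thickness, 3 mm above what it lies on; z along its axis
- keeper: brass keeper ring, the tall narrow one: 96 mm outside, 72 mm hole, 14 mm high, 140 g. Origin at its centre, at mid height, 7 mm above what it lies on; z along its axis
- inkstone: black ink stone, 130 x 90 x 24 mm, a bystander; origin at the centre of its underside
- waterpot: white porcelain water bowl, 76 mm across, 55 mm high, a bystander; origin at the centre of its underside
- paperweight: dark wooden bar paperweight with a brass knob, 200 x 30 x 26 mm, a bystander; origin at the centre of its underside, x along it
- brushrest: small blue ceramic brush rest with four peaks, 100 x 22 x 34 mm, a bystander; origin at the centre of its underside, x along it

How it is judged:
By the outcome, as a careful person would: the job done as asked, in the order asked, and still so for the second after the job is handed in, with the robot touching nothing.
Of spacer1, spacer2, spacer3 only 1 to 3 are there at a start; the rules pass over those that are not, and their reading is None.
At some moment in a run one of spacer1, spacer2, spacer3, jade, cushion, keeper may be knocked a few centimetres aside while the robot is not near it.
Once in a run the grip may slacken for a moment while it holds something.
It also fails if it takes over 208 s, if anything falls off the work surface, if the arm or the gripper's body presses on something with over 40 N, if the wrist force passes 120 N, or if a joint passes its speed limit or range.

## Working session

There is one attempt and no reset: what is moved stays moved. The work goes in short steps, Python scripts to look and compute and a tool call to move; the robot and the scene stay as the last step left them, time stands still between calls to the robot, and variables do not carry over. Pictures are saved under pics/ and viewed, and the job is handed in when it is done.

Besides the shell and the picture viewer there is one more tool, called after ">>>" by a JSON object that holds its "op" and its "data". drive_tool: Moves the arm, as the interface text tells. Its arguments: {"type":"object","properties":{"series":{"type":"string"},"newtons":{"type":"number"}},"required":["series"]}

```bash
ls; mkdir -p pics; python3 - <<'E'
from station import robot, viewer
import cv2,numpy as np
print(robot.read_state())
for n in("scene","top"):
    im=viewer.get_image(n)
    cv2.imwrite(f"pics/{n}0.png",im["color"][:,:,::-1])
    print(n,im["mtx"],im["dist_coeffs"],im["cam_to_world"])
E
```

```text
pics
{'t': 0.0, 'joint_pos': array([ 1.02565695e+00,  3.78070909e-01,  7.96335560e-02,  1.27438219e+00,
       -8.30188746e-06,  1.46053451e+00]), 'qd': array([-0.00101007, -0.00084305,  0.00044484, -0.00070342, -0.00049586,
        0.00073405]), 'tau': array([-2.55315543e-03, -4.63605952e+01,  2.69874716e+01,  2.08249677e-02,
       -2.10586286e-04, -1.88329864e-06]), 'tool_pos': array([0.24190505, 0.52096486, 0.24735931]), 'orientation': array([-6.77594854e-01, -3.06698854e+00,  3.01251462e-03]), 'wrist_force': array([-0.3715127 , -0.24854927,  0.28488299]), 'torque': array([ 0.01924235, -0.06998347, -0.01417953]), 'gripper_width': 1.0010609788875624}
scene [[576.1403035    0.         325.70944778]
 [  0.         576.1403035  230.9911766 ]
 [  0.           0.           1.        ]] [-0.15990113  0.          0.          0.          0.        ] [[-0.14495065 -0.65320548  0.7431769   1.55367893]
 [ 0.98939698 -0.08877626  0.11494518  0.15680795]
 [-0.00910636  0.75195836  0.6591477   0.93903479]
 [ 0.          0.          0.          1.        ]]
top [[563.09719926   0.         321.0934997 ]
 [  0.         563.09719926 244.86622584]
 [  0.           0.           1.        ]] [-0.10545502  0.          0.          0.          0.        ] [[-0.00763032  0.9905445  -0.13697944  0.4469027 ]
 [-0.99996837 -0.0072509   0.00326869  0.00603556]
 [ 0.00224456  0.13700004  0.9905685   1.27505495]
 [ 0.          0.          0.          1.        ]]
```

View pics/scene0.png

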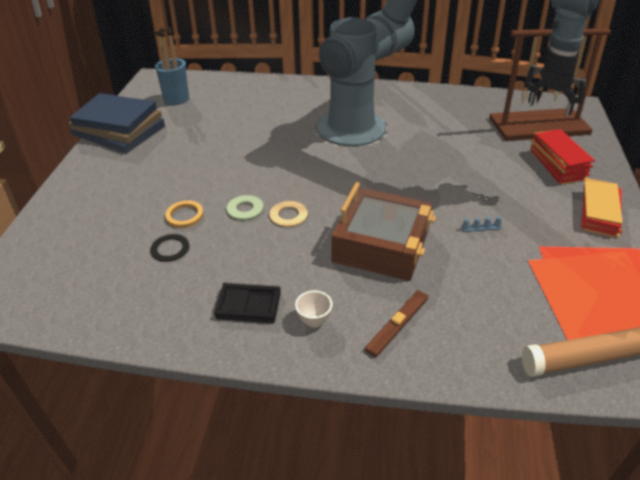

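View pics/top0.png

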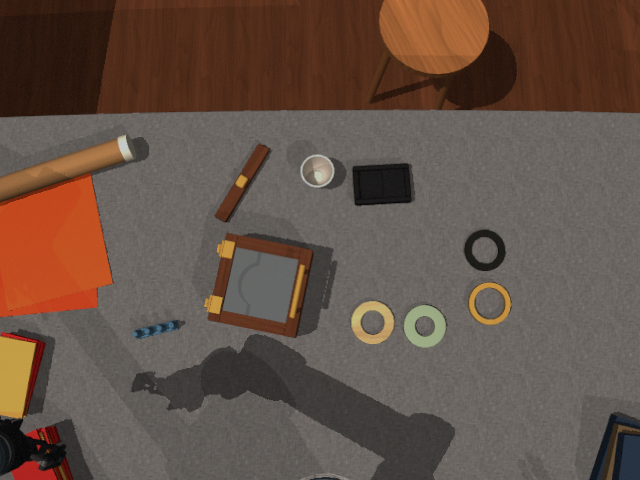

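The top view shows one spacer near (373,322), jade (425,326), brass keeper (490,303), cushion (485,250), and the frame at about (260,285) with its handle on the right side at (298,291). Next I'll write helpers and take close crops.

```bash
cat > h.py <<'E'
from station import robot, viewer
import cv2,numpy as np
from scipy.spatial.transform import Rotation as R
F=np.diag([1,-1,-1.])
def get(n,save=None):
    im=viewer.get_image(n)
    if save: cv2.imwrite(save,im["color"][:,:,::-1])
    return im
def proj(im,P):
    T=im["cam_to_world"]; P=np.atleast_2d(P)
    c=(P-T[:3,3])@T[:3,:3]@F
    p,_=cv2.projectPoints(c,np.zeros(3),np.zeros(3),im["mtx"],im["dist_coeffs"])
    return p[:,0]
def unproj(im,px,z):
    T=im["cam_to_world"]
    u=cv2.undistortPoints(np.array(px,float).reshape(-1,1,2),im["mtx"],im["dist_coeffs"])[:,0]
    d=np.c_[u,np.ones(len(u))]@F@T[:3,:3].T
    s=(z-T[2,3])/d[:,2]
    return T[:3,3]+d*s[:,None]
def crop(im,x0,y0,x1,y1,f,save):
    c=cv2.resize(im["color"][y0:y1,x0:x1,::-1],None,fx=f,fy=f,interpolation=cv2.INTER_CUBIC)
    cv2.imwrite(save,c)
def circ(c,r,n=72):
    a=np.linspace(0,2*np.pi,n,endpoint=False)
    return np.c_[c[0]+r*np.cos(a),c[1]+r*np.sin(a),np.full(n,c[2])]
def tool():
    s=robot.read_state(); Rm=R.from_rotvec(s["orientation"]).as_matrix()
    return s,s["tool_pos"],Rm
E
python3 - <<'E'
from h import *
t=get("top"); s=get("scene")
crop(t,190,220,340,350,5,"pics/t_frame.png")
crop(t,340,220,520,355,4,"pics/t_rings.png")
crop(s,320,170,460,285,5,"pics/s_frame.png")
crop(s,140,180,320,270,4,"pics/s_rings.png")
E
```

```text
(no output)
```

View pics/t_frame.png

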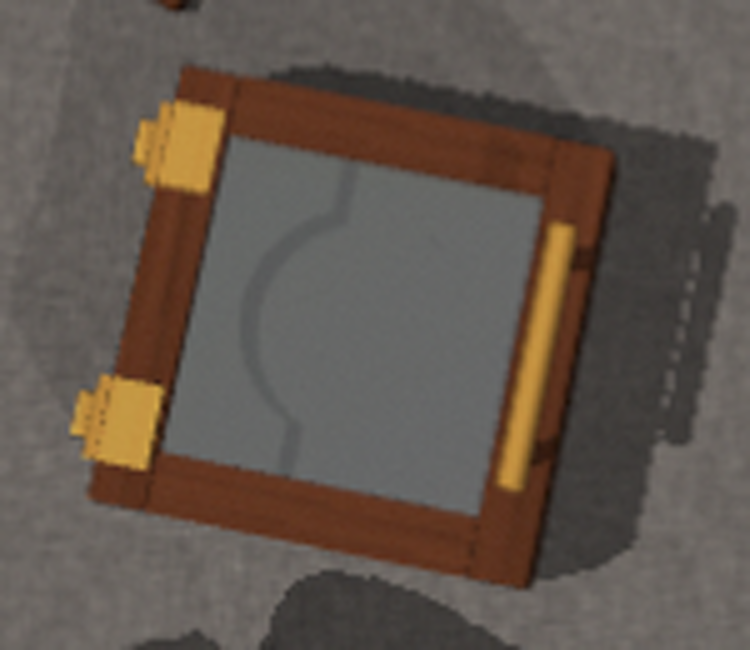

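View pics/t_rings.png

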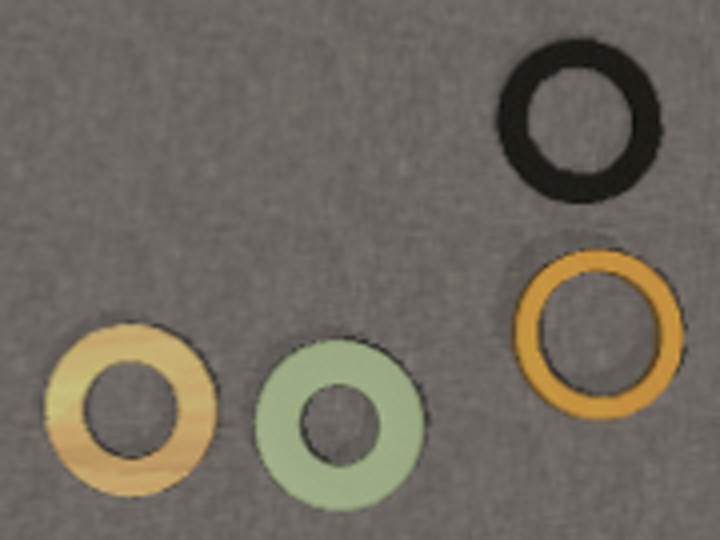

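View pics/s_frame.png

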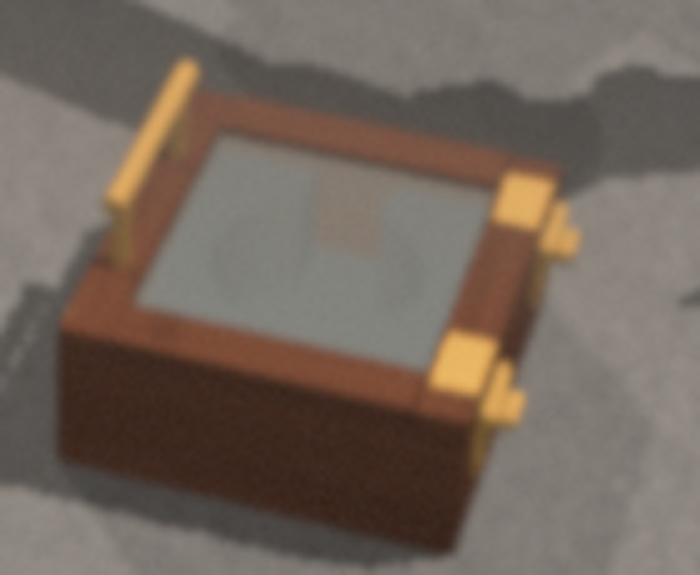

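View pics/s_rings.png

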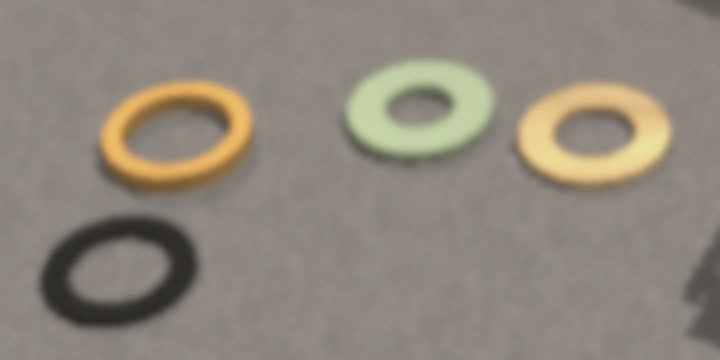

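```bash
cat >> h.py <<'E'
from scipy.optimize import least_squares
RINGS=dict(spacer=(27,8),jade=(22,10),cushion=(31,6),keeper=(36,14))
def mask(im,name):
    hsv=cv2.cvtColor(im["color"],cv2.COLOR_RGB2HSV).astype(int); h,s,v=hsv[...,0],hsv[...,1],hsv[...,2]
    if name=="spacer": m=(h>12)&(h<28)&(s>70)&(v>120)
    if name=="keeper": m=(h>8)&(h<24)&(s>140)&(v>100)
    if name=="jade": m=(h>35)&(h<75)&(s>40)&(v>90)
    if name=="cushion": m=(v<45)
    return m.astype(np.uint8)
def findring(im,name,box,z=None,base=0,draw=None):
    """fit hole contour (top edge partly) + outer contour"""
    x0,y0,x1,y1=box; m=np.zeros(im["color"].shape[:2],np.uint8)
    m[y0:y1,x0:x1]=mask(im,name)[y0:y1,x0:x1]
    n,l,st,_=cv2.connectedComponentsWithStats(m)
    k=1+np.argmax(st[1:,4]); m=(l==k).astype(np.uint8)
    cs,_=cv2.findContours(m,cv2.RETR_EXTERNAL,cv2.CHAIN_APPROX_NONE)
    c=max(cs,key=len)[:,0].astype(float)
    zt=base+RINGS[name][1]/1000 if z is None else z
    P=unproj(im,c,zt)[:,:2]
    f=lambda q:np.hypot(P[:,0]-q[0],P[:,1]-q[1])-q[2]
    r=least_squares(f,[*P.mean(0),.048],loss="soft_l1",f_scale=.001)
    return r.x,np.sqrt(np.mean(r.fun**2)),len(c)
E
python3 - <<'E'
from h import *
t=get("top"); s=get("scene")
bx=dict(spacer=((345,295,402,350),(262,195,315,232)),jade=((400,298,450,352),(222,190,268,225)),cushion=((455,225,512,276),(145,230,195,265)),keeper=((462,278,518,330),(160,196,210,232)))
for n,(a,b) in bx.items():
    print(n,findring(t,n,a),findring(s,n,b))
tc=np.array([(185,67),(613,148),(527,588),(90,497)])/5+[190-.4,220-.4]
P=unproj(t,tc,.084);print(P)
print(P[:,:2].mean(0),np.linalg.norm(np.diff(P,axis=0),axis=1))
bar=np.array([(565,225),(510,490)])/5+[189.6,219.6]
print(unproj(t,bar,.130), unproj(t,np.array([[537,357]])/5+[189.6,219.6],.13))
E
```

```text
spacer (array([ 0.44721681, -0.11095948,  0.04732875]), np.float64(0.0005874899472421036), 121) (array([ 0.44881357, -0.11058157,  0.04970845]), np.float64(0.0011827663707527373), 92)
jade (array([ 0.43727892, -0.22773153,  0.0470305 ]), np.float64(0.0006170574727602393), 119) (array([ 0.44091896, -0.22721893,  0.04806903]), np.float64(0.0013207198439484805), 87)
cushion (array([ 0.60807629, -0.37301876,  0.04623211]), np.float64(0.0006775474038787796), 113) (array([ 0.60589303, -0.41890671,  0.02930177]), np.float64(5.660940109036838e-09), 1)
keeper (array([ 0.48629854, -0.37619316,  0.04714136]), np.float64(0.0007215977441324936), 118) (array([ 0.49196845, -0.37392675,  0.04632951]), np.float64(0.0015167256154181503), 86)
[[0.63881332 0.20480842 0.084     ]
 [0.60241313 0.02114631 0.084     ]
 [0.41681828 0.05823489 0.084     ]
 [0.45552565 0.24266287 0.084     ]]
[0.52839259 0.13171312] [0.18723446 0.18926439 0.18844612]
[[0.56481709 0.0403545  0.13      ]
 [0.45731537 0.06298454 0.13      ]] [[0.51099448 0.05192313 0.13      ]]
```

```bash
cat >> h.py <<'E'
C=np.array([.5284,.1317]); YAW=np.radians(-11.6)
def fr(x,y,z):  # frame -> world (m)
    c,s=np.cos(YAW),np.sin(YAW)
    return np.array([C[0]+c*x-s*y,C[1]+s*x+c*y,z])
def tofr(p):
    c,s=np.cos(YAW),np.sin(YAW); d=np.array(p)[:2]-C
    return np.array([c*d[0]+s*d[1],-s*d[0]+c*d[1]])
def plan(target,yawdeg=None):
    """print turn then shift (cm) in tool axes after the turn; yaw = world dir of tool y, deg"""
    s,p,Rm=tool(); y0=np.degrees(np.arctan2(Rm[1,1],Rm[0,1]))
    yw=y0 if yawdeg is None else yawdeg
    a=np.radians(yw); ty=np.array([np.cos(a),np.sin(a),0]); tx=np.array([-np.sin(a),np.cos(a),0])
    d=np.array(target)-p
    turn=-((yw-y0+180)%360-180)
    print("t %.2f pos"%s["t"],p.round(4),"tilt",Rm[:,2].round(3),"w %.3f"%s["gripper_width"],"F",s["wrist_force"].round(1),"yaw %.1f"%y0)
    print("turn %.1f  shift cm x %.2f y %.2f z %.2f"%(turn,100*d@tx,100*d@ty,-100*d[2]))
E
python3 - <<'E'
from h import *
print(fr(0,-.082,.2)); plan(fr(0,-.082,.20),78.4)
E
```

```text
[0.51191161 0.05137483 0.2       ]
t 0.30 pos [0.2421 0.5213 0.248 ] tilt [-0.    -0.001 -1.   ] w 1.000 F [-1.5 -0.2 -0. ] yaw 65.1
turn -13.3  shift cm x -35.88 y -40.61 z 4.80
```

>>> {"op": "drive_tool", "data": {"series": "0.6 0 0 0 -6.65;0.6 0 0 0 -6.65;0.6 -2.56 -2.9 0 0;0.6 -2.56 -2.9 0 0;0.6 -2.56 -2.9 0 0;0.6 -2.56 -2.9 0 0;0.6 -2.56 -2.9 0 0;0.6 -2.56 -2.9 0 0;0.6 -2.56 -2.9 0 0;0.6 -2.56 -2.9 0 0;0.6 -2.56 -2.9 0 0;0.6 -2.56 -2.9 0 0", "newtons": 40}}

```text
t: 1.3
tool_pos: [0.4352, 0.1842, 0.2485]
orientation: [0.318, 3.125, 0.001]
wrist_force: [1.0, 1.0, -0.4]
gripper_width: 0.602
```

>>> {"op": "drive_tool", "data": {"series": "0.5 -2.56 -2.9 0.4 0;0.5 -2.56 -2.9 0.4 0;0.5 -2.56 -2.9 0.4 0;0.5 -2.56 -2.9 0.4 0;0.5 0 0 0 0;0.5 0 0 0 0"}}

```text
t: 1.8
tool_pos: [0.5121, 0.05, 0.2318]
orientation: [-0.324, -3.124, -0.0]
wrist_force: [-0.9, 0.1, 0.3]
gripper_width: 0.499
```

```bash
python3 - <<'E'
from h import *
plan(fr(0,-.082,.16),78.4)
t=get("top"); s=get("scene")
q=proj(t,[tool()[1]]);print(q,proj(s,[tool()[1]]))
crop(t,230,220,360,350,5,"pics/t1.png")
crop(s,290,100,440,250,5,"pics/s1.png")
E
```

```text
t 1.80 pos [0.5121 0.05   0.2318] tilt [-0.001  0.    -1.   ] w 0.499 F [-0.9  0.1  0.3] yaw 78.2
turn -0.2  shift cm x 0.04 y 0.13 z 7.18
[[294.68319715 287.88876606]] [[350.45857129 158.15149697]]
```

View pics/t1.png

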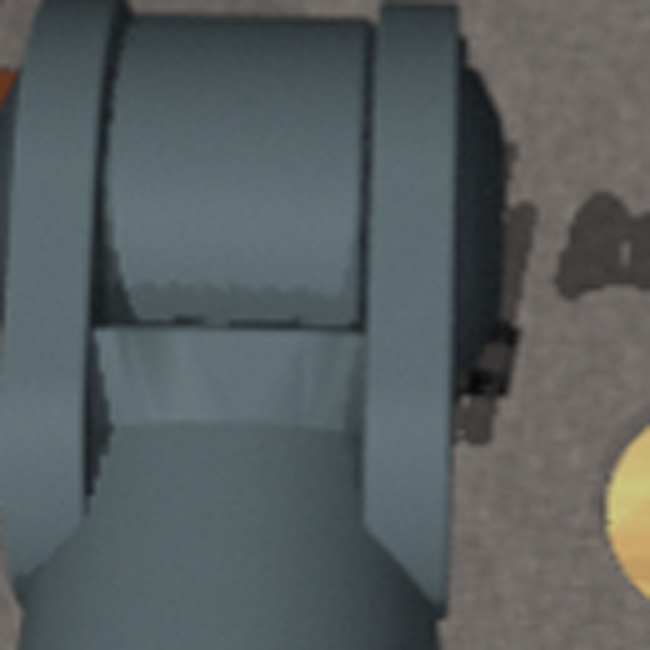

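View pics/s1.png

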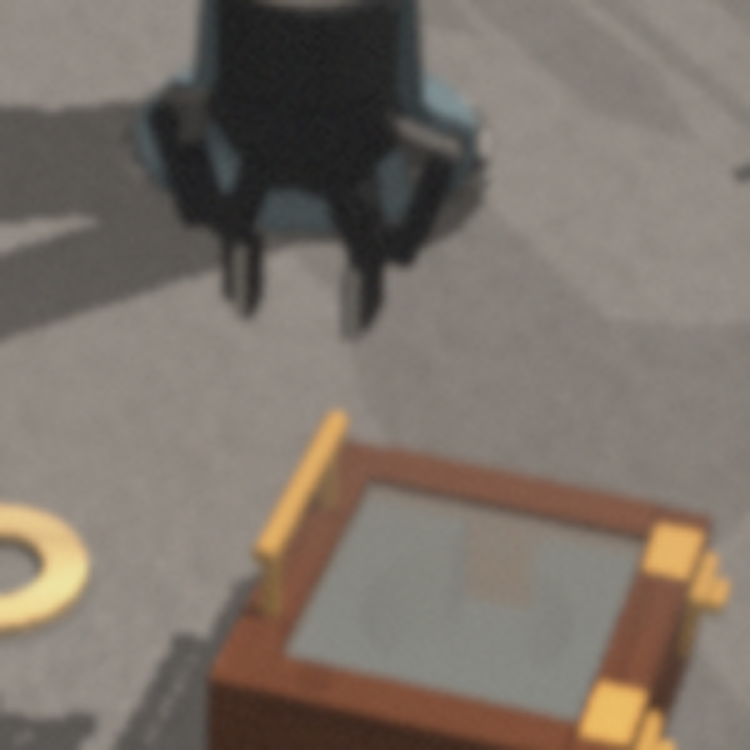

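>>> {"op": "drive_tool", "data": {"series": "0.5 0 0.1 3 0;0.5 0 0 3 0;0.5 0 0 2.5 0;0.5 0 0 1.5 0;0.5 0 0 1 0;0.5 0 0 0 0;0.5 0 0 0 0"}}

```text
t: 2.48
tool_pos: [0.5114, 0.0536, 0.1227]
orientation: [-0.315, -3.126, -0.0]
wrist_force: [0.2, -0.5, -0.6]
gripper_width: 0.5
```

```bash
python3 - <<'E'
from h import *
plan(fr(0,-.082,.122),78.4)
s=get("scene")
crop(s,290,130,440,250,5,"pics/s2.png")
E
```

```text
t 2.48 pos [0.5114 0.0536 0.1227] tilt [-0.  0. -1.] w 0.500 F [ 0.2 -0.5 -0.6] yaw 78.5
turn 0.1  shift cm x -0.10 y -0.21 z 0.07
```

View pics/s2.png

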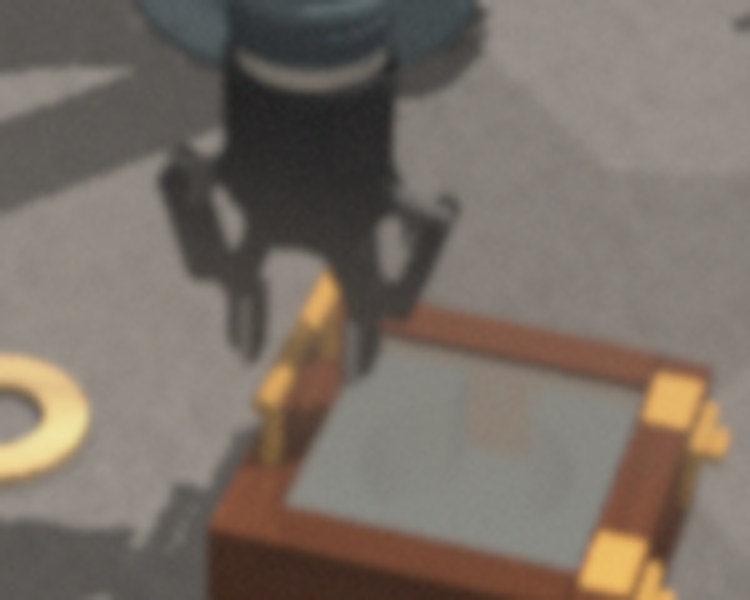

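>>> {"op": "drive_tool", "data": {"series": "0 0 0 0 0;0 0 0 0 0;0 0 0 0 0;0 0 0 0 0;0 0 0 0 0;0 0 0 0 0;0 0 0 0 0;0 0 0 0 0", "newtons": 30}}

```text
t: 3.2
tool_pos: [0.5127, 0.0522, 0.1235]
orientation: [0.318, 3.123, -0.001]
wrist_force: [-1.9, -1.6, 6.1]
gripper_width: 0.13
```

```bash
python3 - <<'E'
from h import *
plan(fr(0,-.082,.122),78.4)
# arc: handle positions relative to shut, tool y=frame y
for th in range(0,111,5):
    a=np.radians(th); y=-.177*np.cos(a)+.054*np.sin(a); z=.177*np.sin(a)+.054*np.cos(a)
    print(th,round(100*(y+.177),2),round(100*(z-.054),2))
E
```

```text
t 3.20 pos [0.5127 0.0522 0.1235] tilt [ 0.002 -0.001 -1.   ] w 0.130 F [-1.9 -1.6  6.1] yaw 78.4
turn -0.0  shift cm x 0.06 y -0.09 z 0.15
0 0.0 0.0
5 0.54 1.52
10 1.21 2.99
15 2.0 4.4
20 2.91 5.73
25 3.94 6.97
30 5.07 8.13
35 6.3 9.18
40 7.61 10.11
45 9.0 10.93
50 10.46 11.63
55 11.97 12.2
60 13.53 12.63
65 15.11 12.92
70 16.72 13.08
75 18.33 13.09
80 19.94 12.97
85 21.54 12.7
90 23.1 12.3
95 24.62 11.76
100 26.09 11.09
105 27.5 10.3
110 28.83 9.39
```

>>> {"op": "drive_tool", "data": {"series": "0 0 0.54 -1.52 0;0 0 0.67 -1.47 0;0 0 0.79 -1.41 0;0 0 0.91 -1.33 0;0 0 1.03 -1.24 0;0 0 1.13 -1.16 0;0 0 0 0 0"}}

```text
t: 3.78
tool_pos: [0.5228, 0.101, 0.2067]
orientation: [0.318, 3.122, -0.008]
wrist_force: [-3.3, -9.4, 6.5]
gripper_width: 0.127
```

```bash
python3 - <<'E'
from h import *
plan(fr(0,-.082+.0507,.124+.0813),78.4)
s=get("scene","pics/s3.png")
E
```

```text
t 3.78 pos [0.5228 0.101  0.2067] tilt [ 0.003 -0.006 -1.   ] w 0.127 F [-3.3 -9.4  6.5] yaw 78.4
turn -0.0  shift cm x 0.07 y -0.01 z 0.14
```

View pics/s3.png

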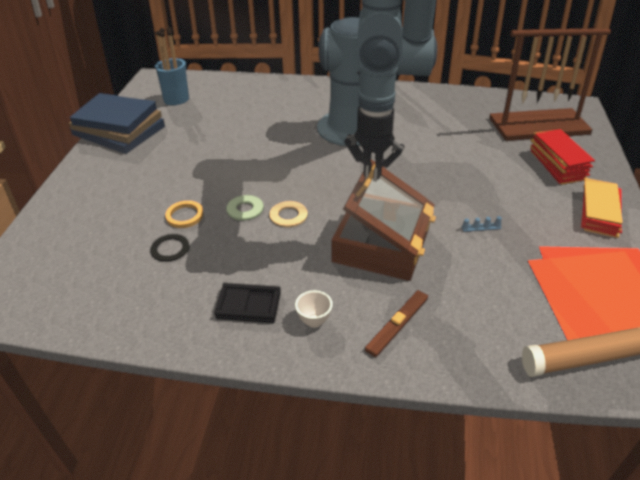

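The lid has come up about 30° with the bar at (372,183) between the fingers. I'll carry on round the arc.

>>> {"op": "drive_tool", "data": {"series": "0 0 1.23 -1.05 0;0 0 1.31 -0.93 0;0 0 1.39 -0.82 0;0 0 1.46 -0.7 0;0 0 1.51 -0.57 0;0 0 1.56 -0.43 0;0 0 1.58 -0.29 0;0 0 1.61 -0.16 0;0 0 1.61 -0.01 0;0 0 1.61 0.12 0;0 0 0 0 0"}}

```text
t: 4.75
tool_pos: [0.5537, 0.2502, 0.2529]
orientation: [0.315, 3.122, 0.003]
wrist_force: [2.5, -0.4, 4.8]
gripper_width: 0.125
```

```bash
python3 - <<'E'
from h import *
plan(fr(0,-.082+.1994,.124+.1297),78.4)
s=get("scene","pics/s4.png")
E
```

```text
t 4.75 pos [0.5537 0.2502 0.2529] tilt [ 0.004  0.002 -1.   ] w 0.125 F [ 2.5 -0.4  4.8] yaw 78.5
turn 0.1  shift cm x 0.10 y -0.38 z -0.08
```

View pics/s4.png

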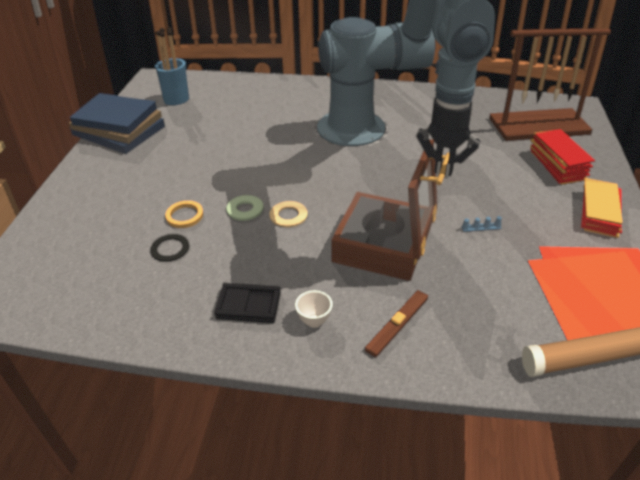

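>>> {"op": "drive_tool", "data": {"series": "0 0 1.5 0.27 0;0 0 1.5 0.4 0;0 0 1.5 0.54 0;0 0 1.45 0.67 0;0 0 1.4 0.79 0;0 0 0.6 0.4 0;0 0 0 0 0;0.3 0 0 0 0;0.3 0 0 0 0;0.3 0 0 0 0;0.3 0 0 0 0"}}

```text
t: 5.72
tool_pos: [0.5683, 0.3275, 0.2217]
orientation: [0.316, 3.125, 0.004]
wrist_force: [3.8, 2.3, 4.6]
gripper_width: 0.301
```

```bash
python3 - <<'E'
from h import *
plan(fr(0,-.082+.28,.124+.1),78.4)
s=get("scene","pics/s5.png")
E
```

```text
t 5.72 pos [0.5683 0.3275 0.2217] tilt [ 0.001  0.002 -1.   ] w 0.301 F [3.8 2.3 4.6] yaw 78.5
turn 0.1  shift cm x -0.03 y -0.18 z -0.23
```

View pics/s5.png

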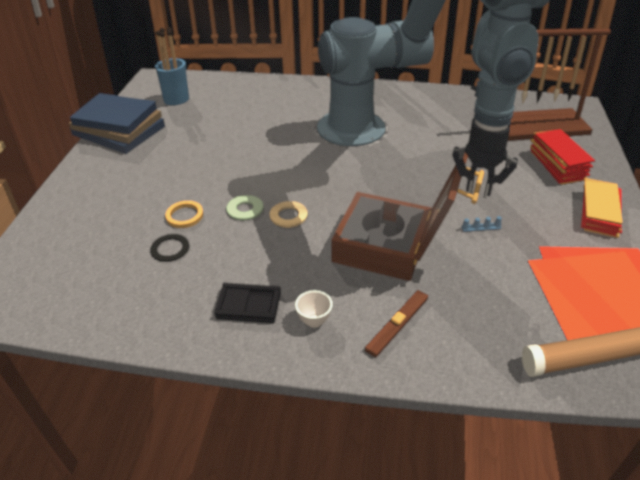

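>>> {"op": "drive_tool", "data": {"series": "0.35 0 0 -1.5 0;0.35 0 0 -2.5 0;0.35 0 0 -3 0;0.35 0 0 -2 0;0.35 0 0 0 0"}}

```text
t: 6.18
tool_pos: [0.5678, 0.327, 0.3149]
orientation: [0.317, 3.123, 0.005]
wrist_force: [-0.0, -0.6, -0.6]
gripper_width: 0.35
```

```bash
python3 - <<'E'
from h import *
plan(fr(0,-.082+.28,.124+.1),78.4)
s=get("scene"); t=get("top","pics/t6.png")
crop(s,320,150,500,285,4,"pics/s6.png")
for n,b in dict(spacer=(345,295,402,350),jade=(400,298,450,352),cushion=(455,225,512,276),keeper=(462,278,518,330)).items():
    print(n,findring(t,n,b))
E
```

```text
t 6.18 pos [0.5678 0.327  0.3149] tilt [ 0.003  0.003 -1.   ] w 0.350 F [-0.  -0.6 -0.6] yaw 78.4
turn 0.0  shift cm x -0.07 y -0.12 z 9.09
spacer (array([ 0.44702459, -0.11000377,  0.04657028]), np.float64(0.0008672043347137549), 121)
jade (array([ 0.4373498 , -0.22860676,  0.0464157 ]), np.float64(0.0006108765583142138), 117)
cushion (array([ 0.60804544, -0.37306286,  0.04603304]), np.float64(0.0006622044801756637), 112)
keeper (array([ 0.48627527, -0.37601571,  0.04716578]), np.float64(0.0008208784901203417), 118)
```

View pics/t6.png

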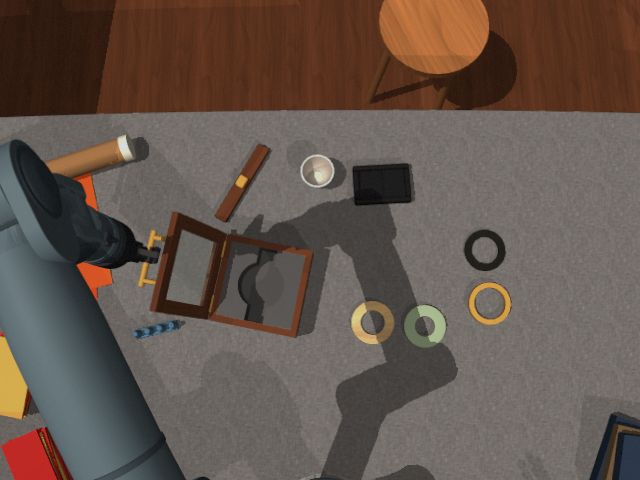

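View pics/s6.png

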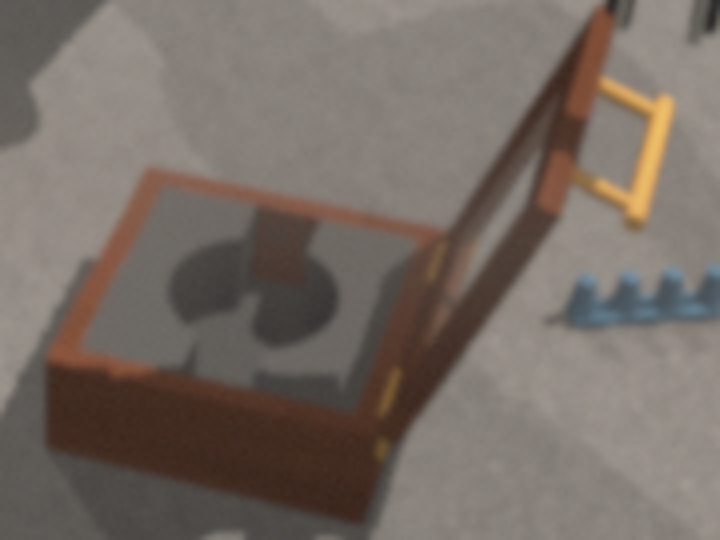

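```bash
python3 - <<'E'
from h import *
t=get("top")
c=t["color"][225:345,200:320,::-1]
c=cv2.resize(c,None,fx=5,fy=5,interpolation=cv2.INTER_CUBIC); c=np.clip(c.astype(float)*1.8,0,255).astype(np.uint8)
for r,z,col in ((.05,.07,(0,255,0)),(.05,.012,(255,0,255))):
    for p in (proj(t,circ(fr(0,0,z),r))-[200,225]+.5)*5: cv2.circle(c,tuple(p.astype(int)),1,col,-1)
for q in ((-.095,-.095),(.095,-.095),(.095,.095),(-.095,.095)):
    p=(proj(t,[fr(*q,.07)])[0]-[200,225]+.5)*5; cv2.circle(c,tuple(p.astype(int)),3,(0,255,255),-1)
for q in ((.08,.02),(.08,-.02),(-.08,.02),(-.08,-.02)):
    p=(proj(t,[fr(*q,.07)])[0]-[200,225]+.5)*5; cv2.circle(c,tuple(p.astype(int)),2,(0,0,255),-1)
cv2.imwrite("pics/t7.png",c)
E
```

```text
(no output)
```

View pics/t7.png

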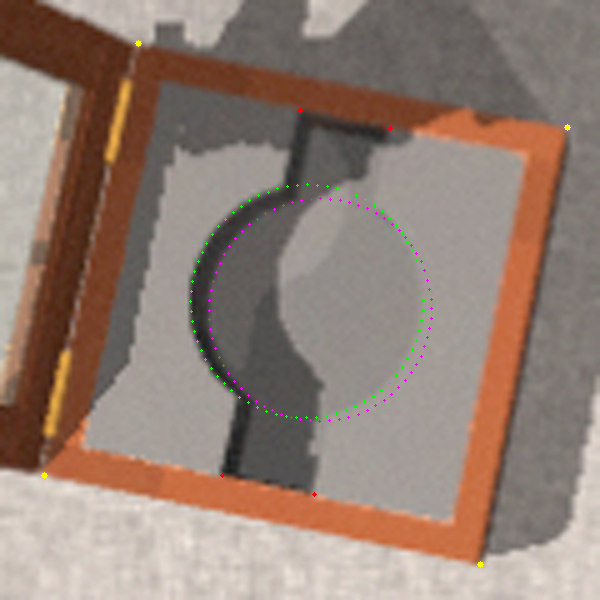

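>>> {"op": "drive_tool", "data": {"series": "0.42 0 0 0 6.92;0.42 0 0 0 6.92;0.42 0 0 0 6.92;0.42 0 0 0 6.92;0.42 0 0 0 6.92;0.42 0 0 0 6.92;0.42 0 0 0 6.92;0.42 0 0 0 6.92;0.42 0 0 0 6.92;0.42 0 0 0 6.92;0.42 0 0 0 6.92;0.42 0 0 0 6.92"}}

```text
t: 7.33
tool_pos: [0.5665, 0.3256, 0.3085]
orientation: [-2.314, -2.121, 0.008]
wrist_force: [-1.3, 0.5, 0.6]
gripper_width: 0.418
```

>>> {"op": "drive_tool", "data": {"series": "0.42 0 0 0 6.92;0.42 0 0 0 0"}}

```text
t: 7.5
tool_pos: [0.5666, 0.3257, 0.3087]
orientation: [-2.434, -1.983, 0.007]
wrist_force: [-0.2, 0.5, 0.1]
gripper_width: 0.42
```

```bash
cat >> h.py <<'E'
OFF=dict(spacer=.0363,jade=.0335,cushion=.0385,keeper=.0411)
def grasp(name,c,z):  # tcp for ring at world centre c, gripping its frame -x side
    a=YAW; return np.array([c[0]-OFF[name]*np.cos(a),c[1]-OFF[name]*np.sin(a),z])
E
python3 - <<'E'
from h import *
plan(grasp("spacer",(.4473,-.1105),.12),-11.6)
E
```

```text
t 7.50 pos [0.5666 0.3257 0.3087] tilt [-0.005 -0.002 -1.   ] w 0.420 F [-0.2  0.5  0.1] yaw -11.7
turn -0.1  shift cm x -45.13 y -6.55 z 18.87
```

>>> {"op": "drive_tool", "data": {"series": "0.42 -4.1 -0.6 0 0;0.42 -4.1 -0.6 0 0;0.42 -4.1 -0.6 0 0;0.42 -4.1 -0.6 0 0;0.42 -4.1 -0.6 0 0;0.42 -4.1 -0.6 0 0;0.42 -2.93 -0.42 2.69 0;0.42 -2.93 -0.42 2.69 0;0.42 -2.93 -0.42 2.69 0;0.42 -2.93 -0.42 2.69 0;0.42 -2.93 -0.42 2.69 0;0.42 -2.93 -0.42 2.69 0"}}

```text
t: 8.5
tool_pos: [0.4211, -0.0755, 0.1476]
orientation: [-2.429, -1.989, 0.001]
wrist_force: [0.8, -0.7, -0.2]
gripper_width: 0.421
```

>>> {"op": "drive_tool", "data": {"series": "0.42 -2.93 -0.42 2.69 0;0.42 0 0 0 0;0.42 0 0 0 0"}}

```text
t: 8.75
tool_pos: [0.4099, -0.1026, 0.1204]
orientation: [-2.43, -1.981, 0.004]
wrist_force: [-0.3, 1.0, 0.5]
gripper_width: 0.42
```

```bash
python3 - <<'E'
from h import *
plan(grasp("spacer",(.4473,-.1105),.04),-11.6)
E
```

```text
t 8.75 pos [ 0.4099 -0.1026  0.1204] tilt [-0.006  0.003 -1.   ] w 0.420 F [-0.3  1.   0.5] yaw -11.6
turn -0.0  shift cm x -0.02 y 0.19 z 8.04
```

>>> {"op": "drive_tool", "data": {"series": "0.42 0 0.1 3 0;0.42 0 0 3 0;0.42 0 0 2 0;0.42 0 0 0 0;0.42 0 0 0 0"}}

```text
t: 9.17
tool_pos: [0.4138, -0.1019, 0.0428]
orientation: [-2.43, -1.988, 0.001]
wrist_force: [-0.0, 0.9, 0.4]
gripper_width: 0.421
```

```bash
python3 - <<'E'
from h import *
plan(grasp("spacer",(.4473,-.1105),.021),-11.6)
s=get("scene"); crop(s,230,120,350,240,5,"pics/s8.png")
E
```

```text
t 9.17 pos [ 0.4138 -0.1019  0.0428] tilt [-0.002  0.001 -1.   ] w 0.421 F [-0.   0.9  0.4] yaw -11.4
turn 0.2  shift cm x -0.17 y -0.17 z 2.18
```

View pics/s8.png

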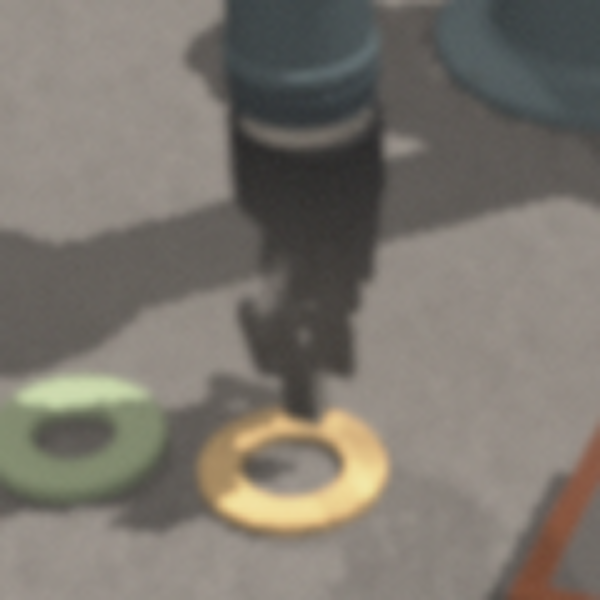

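>>> {"op": "drive_tool", "data": {"series": "0.42 -0.1 0 1 0;0.42 0 0 0.6 0;0.42 0 0 0.4 0;0.42 0 0 0 0;0.42 0 0 0 0"}}

```text
t: 9.63
tool_pos: [0.4144, -0.1041, 0.0235]
orientation: [2.433, 1.986, 0.001]
wrist_force: [0.6, 0.1, -0.3]
gripper_width: 0.423
```

```bash
python3 - <<'E'
from h import *
plan(grasp("spacer",(.4473,-.1105),.021),-11.6)
for i in range(3): s=get("scene"); print(robot.read_state()["tool_pos"].round(4))
crop(s,230,120,350,240,5,"pics/s9.png")
E
```

```text
t 9.63 pos [ 0.4144 -0.1041  0.0235] tilt [ 0.001 -0.    -1.   ] w 0.423 F [ 0.6  0.1 -0.3] yaw -11.6
turn 0.0  shift cm x 0.03 y -0.28 z 0.25
[ 0.4145 -0.1041  0.0235]
[ 0.4145 -0.1042  0.0235]
[ 0.4145 -0.1042  0.0234]
```

View pics/s9.png

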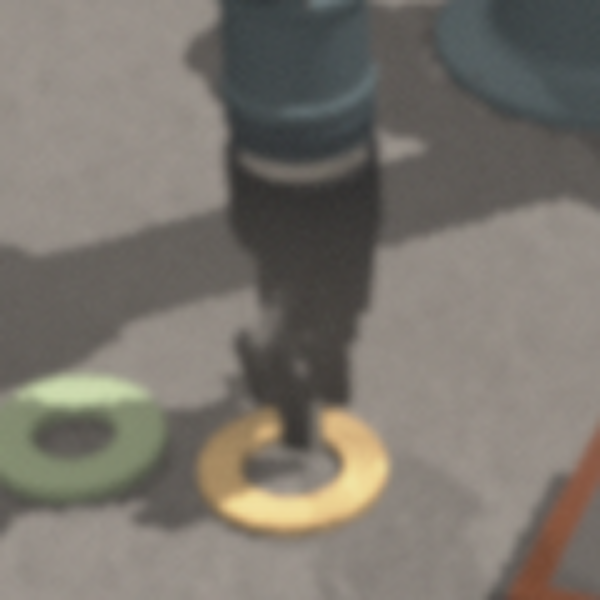

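>>> {"op": "drive_tool", "data": {"series": "0.42 0 -0.3 0.15 0;0.42 0 0 0.15 0;0.42 0 0 0 0;0 0 0 0 0;0 0 0 0 0;0 0 0 0 0;0 0 0 0 0;0 0 0 0 0;0 0 0 0 0;0 0 0 0 0", "newtons": 40}}

```text
t: 10.62
tool_pos: [0.4109, -0.1034, 0.0202]
orientation: [-2.434, -1.986, 0.0]
wrist_force: [-1.1, 0.8, 6.1]
gripper_width: 0.224
```

```bash
python3 - <<'E'
from h import *
plan(grasp("spacer",(.4473,-.1105),.021),-11.6)
E
```

```text
t 10.62 pos [ 0.4109 -0.1034  0.0202] tilt [-0.  0. -1.] w 0.224 F [-1.1  0.8  6.1] yaw -11.6
turn 0.0  shift cm x 0.03 y 0.08 z -0.08
```

>>> {"op": "drive_tool", "data": {"series": "0 0 0 -0.5 0;0 0 0 -1 0;0 0 0 -2 0;0 0 0 -3 0;0 0 0 -3 0;0 0 0 -2 0;0 0 0 0 0;0 0 0 0 0"}}

```text
t: 11.28
tool_pos: [0.4125, -0.1041, 0.1362]
orientation: [2.432, 1.984, 0.003]
wrist_force: [0.5, 0.7, -0.5]
gripper_width: 0.224
```

```bash
python3 - <<'E'
from h import *
plan(fr(-.0363,0,.13),-11.6)
s=get("scene"); crop(s,230,90,350,210,5,"pics/s10.png")
t=get("top","pics/t10.png")
E
```

```text
t 11.28 pos [ 0.4125 -0.1041  0.1362] tilt [ 0.003 -0.001 -1.   ] w 0.224 F [ 0.5  0.7 -0.5] yaw -11.6
turn 0.0  shift cm x 25.43 y 2.98 z 0.62
```

View pics/s10.png

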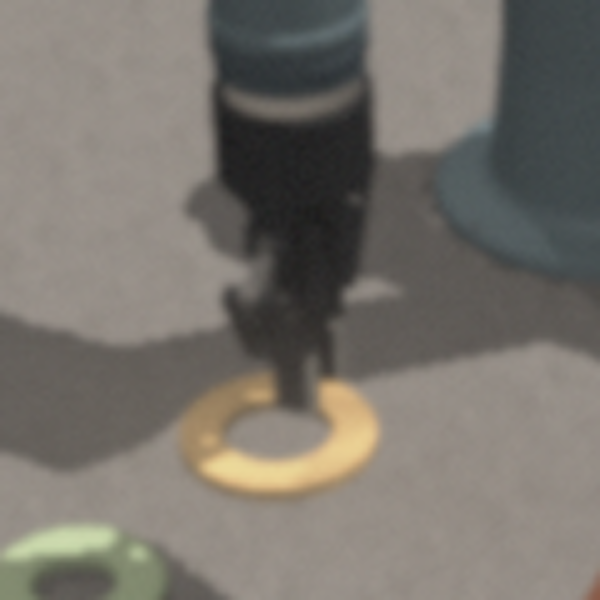

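View pics/t10.png

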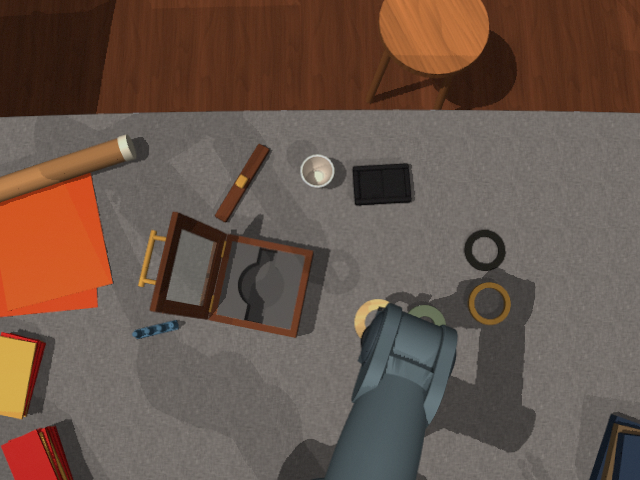

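>>> {"op": "drive_tool", "data": {"series": "0 3.6 0.43 0 0;0 3.6 0.43 0 0;0 3.6 0.43 0 0;0 3.6 0.43 0 0;0 3.6 0.43 0 0;0 3.6 0.43 0 0;0 2.5 0.3 0 0;0 1.3 0.1 0 0;0 0 0 0 0;0 0 0 0 0;0 0 0 0 0"}}

```text
t: 12.3
tool_pos: [0.4902, 0.1382, 0.1341]
orientation: [-2.435, -1.985, 0.004]
wrist_force: [-0.0, 0.3, -0.2]
gripper_width: 0.229
```

```bash
cat >> h.py <<'E'
def over(im,rings,box,f,save,gain=1.0):
    """overlay: rings=[(centre xyz, radius, bgr)]"""
    x0,y0,x1,y1=box
    c=cv2.resize(im["color"][y0:y1,x0:x1,::-1],None,fx=f,fy=f,interpolation=cv2.INTER_CUBIC)
    c=np.clip(c.astype(float)*gain,0,255).astype(np.uint8)
    for ctr,r,col in rings:
        for p in (proj(im,circ(ctr,r,90))-[x0,y0]+.5)*f: cv2.circle(c,tuple(p.astype(int)),1,col,-1)
    cv2.imwrite(save,c)
def tcp2ring(name,p,yaw=YAW):
    return np.array([p[0]+OFF[name]*np.cos(yaw),p[1]+OFF[name]*np.sin(yaw)])
E
python3 - <<'E'
from h import *
plan(fr(-.0363,0,.10),-11.6)
s=get("scene"); t=get("top"); p=tool()[1]
c=tcp2ring("spacer",p); zt=p[2]-.012
rr=[((*c,zt),.048,(0,255,0)),((*c,zt),.027,(0,255,0)),(fr(0,0,.07),.05,(255,0,255))]
over(s,rr,(320,140,460,270),5,"pics/s11.png",1.3); over(t,rr,(205,225,325,345),5,"pics/t11.png",1.3)
print(findring(s,"spacer",(340,150,430,260),z=zt), c)
E
```

```text
t 12.30 pos [0.4902 0.1382 0.1341] tilt [-0.002 -0.001 -1.   ] w 0.229 F [-0.   0.3 -0.2] yaw -11.6
turn -0.0  shift cm x 0.13 y 0.24 z 3.41
(array([0.5287417 , 0.13163836, 0.04759306]), np.float64(0.013171032734084383), 147) [0.52616132 0.13070448]
```

View pics/s11.png

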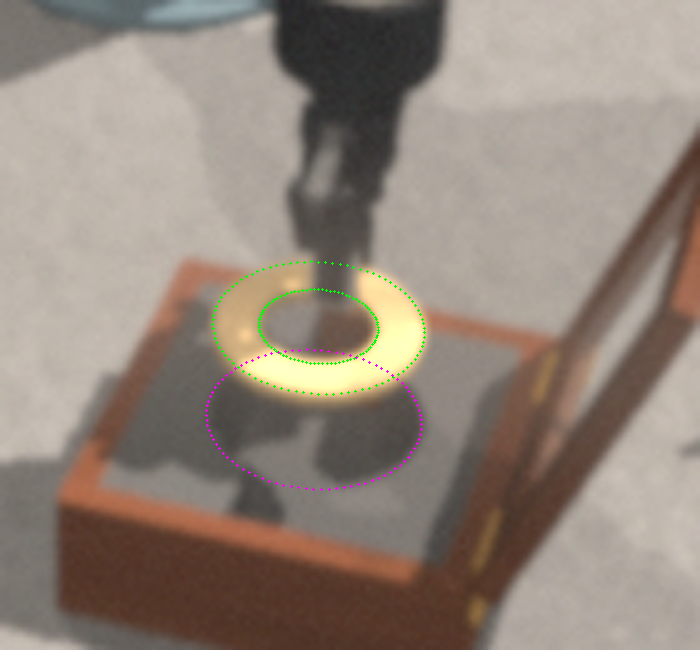

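View pics/t11.png

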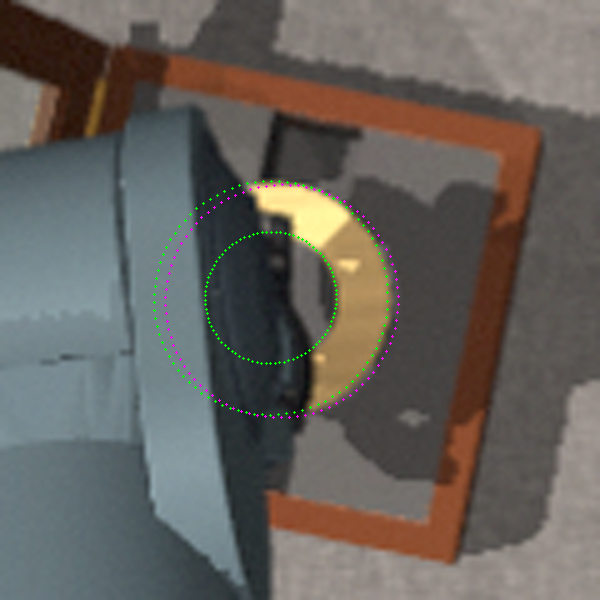

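>>> {"op": "drive_tool", "data": {"series": "0 0.13 0.24 0 0;0 0 0 0 0;0 0 0 0 0;0 0 0 0 0"}}

```text
t: 12.73
tool_pos: [0.494, 0.1398, 0.1351]
orientation: [2.435, 1.985, 0.0]
wrist_force: [0.4, -0.2, -0.9]
gripper_width: 0.224
```

```bash
python3 - <<'E'
from h import *
plan(fr(-.0363,0,.09),-11.6)
s=get("scene")
plan(fr(-.0363,0,.09),-11.6)
E
```

```text
t 12.73 pos [0.494  0.1398 0.1351] tilt [ 0.  0. -1.] w 0.224 F [ 0.4 -0.2 -0.9] yaw -11.6
turn -0.0  shift cm x -0.10 y -0.10 z 4.51
t 12.78 pos [0.494  0.1399 0.1351] tilt [ 0.  0. -1.] w 0.227 F [-0.1  0.   0.9] yaw -11.6
turn 0.0  shift cm x -0.11 y -0.09 z 4.51
```

>>> {"op": "drive_tool", "data": {"series": "0 -0.1 -0.1 1.5 0;0 0 0 1.5 0;0 0 0 0.6 0;0 0 0 0 0;0 0 0 0 0;0 0 0 0 0"}}

```text
t: 13.28
tool_pos: [0.4933, 0.1395, 0.0997]
orientation: [2.434, 1.986, 0.001]
wrist_force: [-0.0, 0.2, 0.6]
gripper_width: 0.225
```

```bash
python3 - <<'E'
from h import *
plan(fr(-.0363,0,.034),-11.6)
s=get("scene"); t=get("top"); p=tool()[1]
plan(fr(-.0363,0,.034),-11.6)
c=tcp2ring("spacer",p); zt=p[2]-.012
rr=[((*c,zt),.048,(0,255,0)),((*c,zt),.027,(0,255,0)),(fr(0,0,.07),.05,(255,0,255))]
over(s,rr,(320,140,460,270),5,"pics/s12.png",1.3); over(t,rr,(205,225,325,345),5,"pics/t12.png",1.3)
E
```

```text
t 13.28 pos [0.4933 0.1395 0.0997] tilt [ 0.001  0.    -1.   ] w 0.225 F [-0.   0.2  0.6] yaw -11.6
turn 0.0  shift cm x -0.05 y -0.03 z 6.57
t 13.38 pos [0.4935 0.1395 0.0998] tilt [ 0.002  0.    -1.   ] w 0.227 F [-0.2 -0.4  0.5] yaw -11.6
turn 0.0  shift cm x -0.06 y -0.06 z 6.58
```

View pics/s12.png

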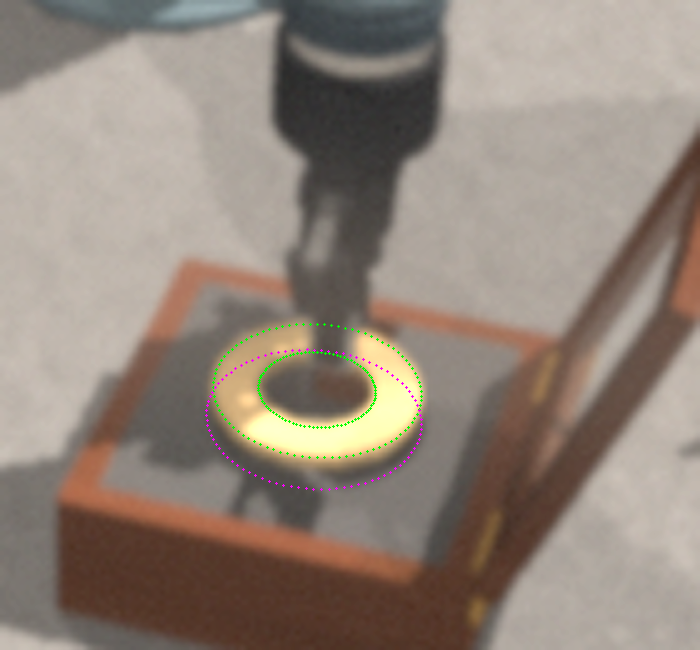

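View pics/t12.png

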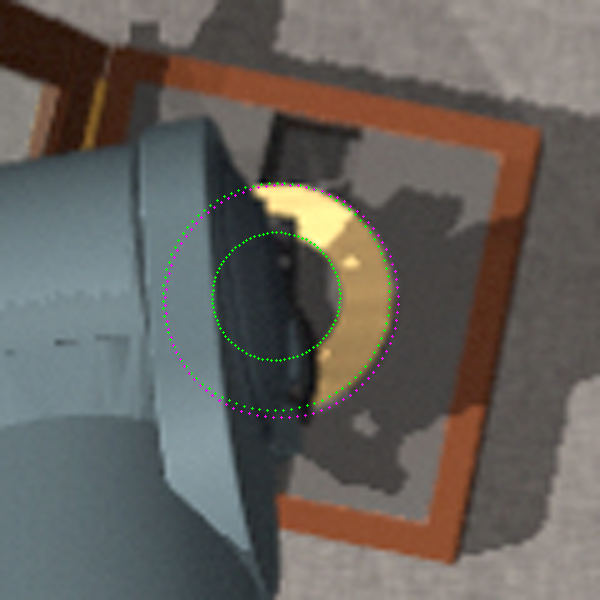

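>>> {"op": "drive_tool", "data": {"series": "0 -0.05 -0.05 1 0;0 0 0 1 0;0 0 0 1 0;0 0 0 1 0;0 0 0 1 0;0 0 0 0.8 0;0 0 0 0.5 0;0 0 0 0 0;0 0 0 0 0"}}

```text
t: 14.13
tool_pos: [0.4923, 0.1389, 0.0359]
orientation: [-2.434, -1.986, 0.0]
wrist_force: [0.5, -0.5, 0.2]
gripper_width: 0.229
```

```bash
python3 - <<'E'
from h import *
plan(fr(-.0363,0,.032),-11.6)
E
```

```text
t 14.13 pos [0.4923 0.1389 0.0359] tilt [-0. -0. -1.] w 0.229 F [ 0.5 -0.5  0.2] yaw -11.6
turn 0.0  shift cm x 0.02 y 0.05 z 0.39
```

>>> {"op": "drive_tool", "data": {"series": "0 0 0 0.2 0;0 0 0 0.15 0;0 0 0 0 0;0.42 0 0 0 0;0.42 0 0 0 0;0.42 0 0 0 0;0.42 0 0 -2 0;0.42 0 0 -3 0;0.42 0 0 -3 0;0.42 0 0 -3 0;0.42 0 0 -2 0"}}

```text
t: 15.05
tool_pos: [0.4921, 0.1392, 0.1651]
orientation: [2.434, 1.986, 0.002]
wrist_force: [1.6, 0.7, 0.4]
gripper_width: 0.421
```

```bash
python3 - <<'E'
from h import *
s=get("scene"); t=get("top")
rr=[(fr(0,0,.02),.048,(0,255,0)),(fr(0,0,.02),.027,(0,255,0)),(fr(0,0,.07),.05,(255,0,255))]
over(s,rr,(320,140,460,270),5,"pics/s13.png",1.3)
plan(grasp("jade",(.4373,-.2280),.12),-11.6)
for n,b in dict(jade=(400,298,450,352),cushion=(455,225,512,276),keeper=(462,278,518,330)).items():
    print(n,findring(t,n,b))
E
```

```text
t 15.15 pos [0.4942 0.1395 0.1662] tilt [ 0.006  0.001 -1.   ] w 0.421 F [ 0.9 -0.1 -0.3] yaw -11.6
turn 0.0  shift cm x -37.14 y -1.53 z 4.62
jade (array([ 0.43700972, -0.22777417,  0.04652668]), np.float64(0.0006855930459945726), 118)
cushion (array([ 0.60803806, -0.3731333 ,  0.04612169]), np.float64(0.0006455051481738908), 112)
keeper (array([ 0.48629541, -0.37609832,  0.04715354]), np.float64(0.0007398749460058371), 118)
```

View pics/s13.png

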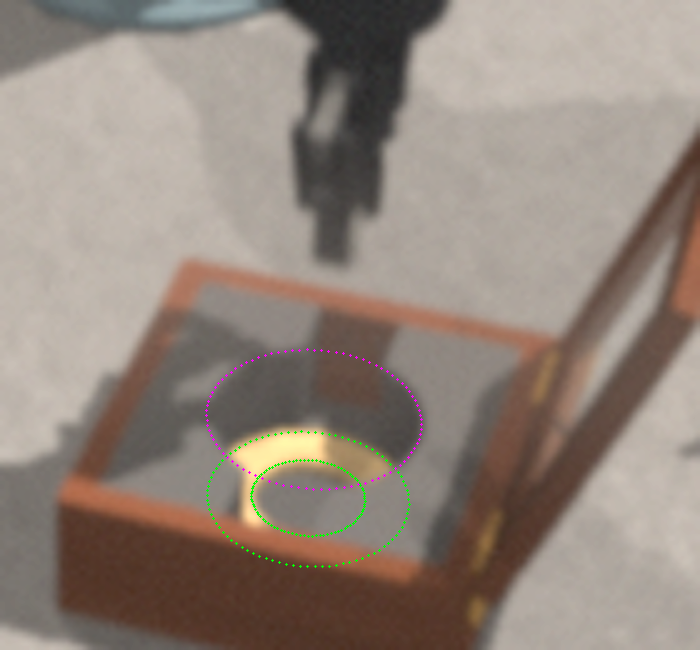

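>>> {"op": "drive_tool", "data": {"series": "0.47 -3.9 -0.15 0 0;0.47 -3.9 -0.15 0 0;0.47 -3.9 -0.15 0 0;0.47 -3.9 -0.15 0 0;0.47 -3.9 -0.15 0.8 0;0.47 -3.9 -0.15 0.8 0;0.47 -3.9 -0.15 0.8 0;0.47 -3.9 -0.15 0.8 0;0.47 -3.9 -0.15 0.8 0;0.47 -2 -0.15 0.6 0;0.47 0 0 0 0;0.47 0 0 0 0"}}

```text
t: 16.15
tool_pos: [0.4014, -0.2211, 0.115]
orientation: [-2.434, -1.981, 0.0]
wrist_force: [0.2, 0.2, 0.2]
gripper_width: 0.462
```

```bash
python3 - <<'E'
from h import *
s=get("scene");s=get("scene")
plan(grasp("jade",(.4372,-.2279),.05),-11.6)
E
```

```text
t 16.25 pos [ 0.4024 -0.2201  0.1158] tilt [-0.001  0.002 -1.   ] w 0.472 F [ 0.4 -0.2  0.3] yaw -11.5
turn 0.1  shift cm x -0.06 y 0.22 z 6.58
```

>>> {"op": "drive_tool", "data": {"series": "0.47 0 0.2 3 0;0.47 0 0 2.5 0;0.47 0 0 1.1 0;0.47 0 0 0 0;0.47 0 0 0 0;0.47 0 0 0 0"}}

```text
t: 16.75
tool_pos: [0.4058, -0.2214, 0.0514]
orientation: [2.432, 1.987, 0.001]
wrist_force: [1.0, -1.0, -0.1]
gripper_width: 0.473
```

```bash
python3 - <<'E'
from h import *
s=get("scene")
plan(grasp("jade",(.4372,-.2279),.021),-11.6)
crop(s,190,130,310,240,5,"pics/s14.png")
E
```

```text
t 16.80 pos [ 0.4061 -0.2219  0.0516] tilt [ 0.002 -0.001 -1.   ] w 0.470 F [-0.6 -0.8  0. ] yaw -11.5
turn 0.1  shift cm x 0.03 y -0.18 z 3.06
```

View pics/s14.png

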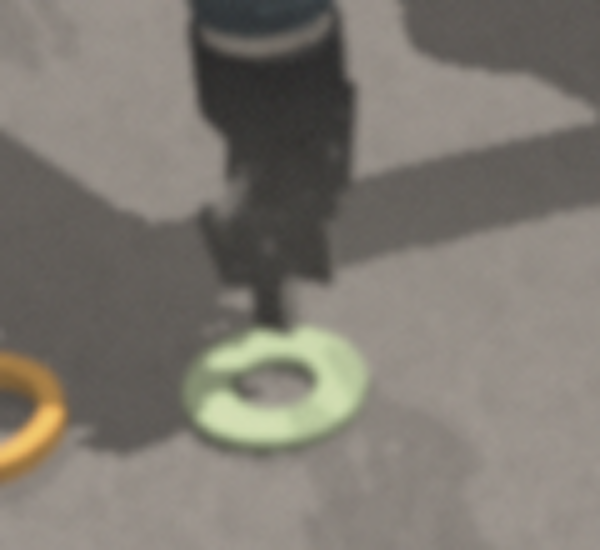

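>>> {"op": "drive_tool", "data": {"series": "0.47 0 -0.15 1 0;0.47 0 0 1 0;0.47 0 0 0.6 0;0.47 0 0 0.4 0;0.47 0 0 0 0;0.47 0 0 0 0"}}

```text
t: 17.3
tool_pos: [0.4038, -0.2217, 0.0208]
orientation: [2.434, 1.986, 0.0]
wrist_force: [-0.5, 0.4, -0.6]
gripper_width: 0.472
```

```bash
python3 - <<'E'
from h import *
s=get("scene")
plan(grasp("jade",(.4372,-.2279),.021),-11.6)
crop(s,190,130,310,240,5,"pics/s15.png")
E
```

```text
t 17.35 pos [ 0.4039 -0.2218  0.0209] tilt [ 0.001 -0.    -1.   ] w 0.471 F [ 0.6 -0.1  0.7] yaw -11.6
turn 0.0  shift cm x 0.07 y 0.03 z -0.01
```

View pics/s15.png

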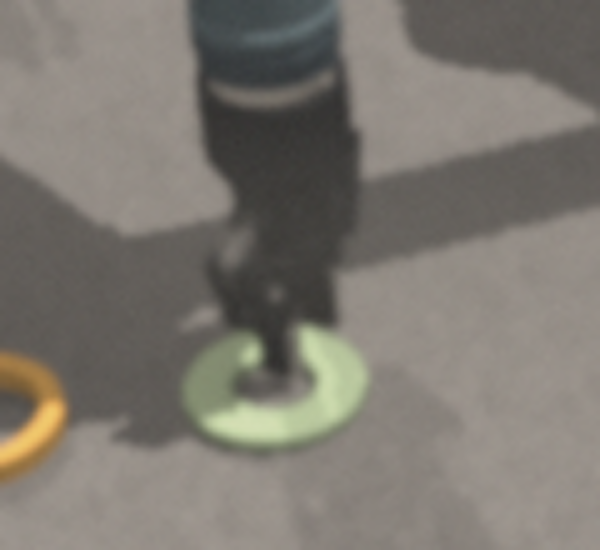

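>>> {"op": "drive_tool", "data": {"series": "0 0 0 0 0;0 0 0 0 0;0 0 0 0 0;0 0 0 0 0;0 0 0 0 0;0 0 0 0 0;0 0 0 0 0;0 0 0 0 0", "newtons": 70}}

```text
t: 18.02
tool_pos: [0.4039, -0.2218, 0.0215]
orientation: [2.433, 1.986, 0.001]
wrist_force: [-0.8, 0.9, 8.2]
gripper_width: 0.279
```

```bash
python3 - <<'E'
from h import *
plan(grasp("jade",(.4372,-.2279),.021),-11.6)
E
```

```text
t 18.02 pos [ 0.4039 -0.2218  0.0215] tilt [ 0.001 -0.    -1.   ] w 0.279 F [-0.8  0.9  8.2] yaw -11.6
turn 0.0  shift cm x 0.07 y 0.03 z 0.05
```

>>> {"op": "drive_tool", "data": {"series": "0 0 0 -0.5 0;0 0 0 -1 0;0 0 0 -2 0;0 0 0 -3 0;0 0 0 -3 0;0 0 0 -3 0;0 0 0 0 0;0 0 0 0 0;0 0 0 0 0"}}

```text
t: 18.77
tool_pos: [0.4032, -0.2214, 0.1451]
orientation: [-2.434, -1.986, 0.0]
wrist_force: [0.7, 0.4, -1.3]
gripper_width: 0.274
```

```bash
python3 - <<'E'
from h import *
s=get("scene"); t=get("top")
plan(fr(-.0335,0,.13),-11.6)
p=tool()[1];c=tcp2ring("jade",p);zt=p[2]-.0106
rr=[((*c,zt),.048,(0,0,255)),((*c,zt),.022,(0,0,255))]
over(s,rr,(190,80,320,210),5,"pics/s16.png")
print(p,findring(t,"cushion",(455,225,512,276)),findring(t,"keeper",(462,278,518,330)))
E
```

```text
t 18.87 pos [ 0.4024 -0.2208  0.144 ] tilt [-0.002  0.002 -1.   ] w 0.278 F [-0.1  0.3 -1.6] yaw -11.6
turn 0.0  shift cm x 37.06 y 1.91 z 1.40
[ 0.40239804 -0.22077673  0.14403806] (array([ 0.6080636 , -0.3730631 ,  0.04613418]), np.float64(0.0006498389549621503), 112) (array([ 0.48777839, -0.3768814 ,  0.04425818]), np.float64(0.00558615168437384), 143)
```

View pics/s16.png

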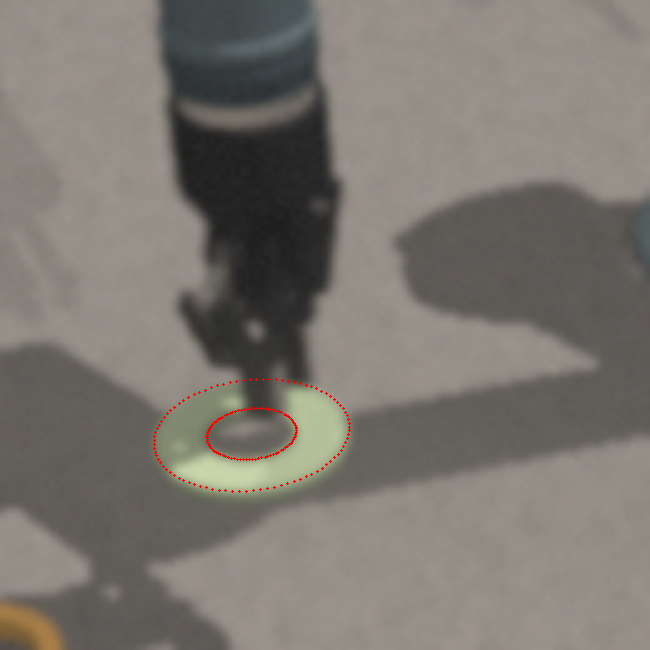

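```bash
cat >> h.py <<'E'
OFF=dict(spacer=.0375,jade=.035,cushion=.0395,keeper=.042)
E
python3 - <<'E'
from h import *
plan(fr(-.035,0,.13),-11.6)
E
```

```text
t 18.87 pos [ 0.4024 -0.2208  0.144 ] tilt [-0.002  0.002 -1.   ] w 0.278 F [-0.1  0.3 -1.6] yaw -11.6
turn 0.0  shift cm x 37.06 y 1.76 z 1.40
```

>>> {"op": "drive_tool", "data": {"series": "0 3.9 0.17 0 0;0 3.9 0.17 0 0;0 3.9 0.17 0 0;0 3.9 0.17 0 0;0 3.9 0.17 0 0;0 3.9 0.17 0 0;0 3.9 0.17 0 0;0 3.9 0.17 0 0;0 3 0.17 0 0;0 1.8 0.1 0 0;0 0.9 0 0 0;0 0 0 0 0"}}

```text
t: 19.87
tool_pos: [0.4928, 0.138, 0.1441]
orientation: [-2.43, -1.988, 0.003]
wrist_force: [0.5, -1.3, -0.9]
gripper_width: 0.273
```

>>> {"op": "drive_tool", "data": {"series": "0 0 0 0 0;0 0 0 0 0;0 0 0 0 0"}}

```text
t: 20.12
tool_pos: [0.493, 0.1353, 0.1452]
orientation: [-2.436, -1.984, 0.002]
wrist_force: [-0.4, -0.0, -1.0]
gripper_width: 0.272
```

```bash
python3 - <<'E'
from h import *
plan(fr(-.035,0,.13),-11.6)
s=get("scene"); t=get("top"); p=tool()[1]
c=tcp2ring("jade",p);zt=p[2]-.0115
rr=[((*c,zt),.048,(0,0,255)),((*c,zt),.022,(0,0,255)),(fr(0,0,.07),.05,(255,0,255))]
over(s,rr,(320,140,460,270),5,"pics/s17.png",1.3); over(t,rr,(205,225,325,345),5,"pics/t17.png",1.3)
plan(fr(-.035,0,.13),-11.6)
E
```

```text
t 20.12 pos [0.493  0.1353 0.1452] tilt [-0.001 -0.    -1.   ] w 0.272 F [-0.4 -0.  -1. ] yaw -11.7
turn -0.1  shift cm x 0.36 y 0.04 z 1.52
t 20.22 pos [0.4933 0.1355 0.1455] tilt [-0. -0. -1.] w 0.272 F [-0.6  0.8 -0.4] yaw -11.7
turn -0.1  shift cm x 0.33 y 0.01 z 1.55
```

View pics/s17.png

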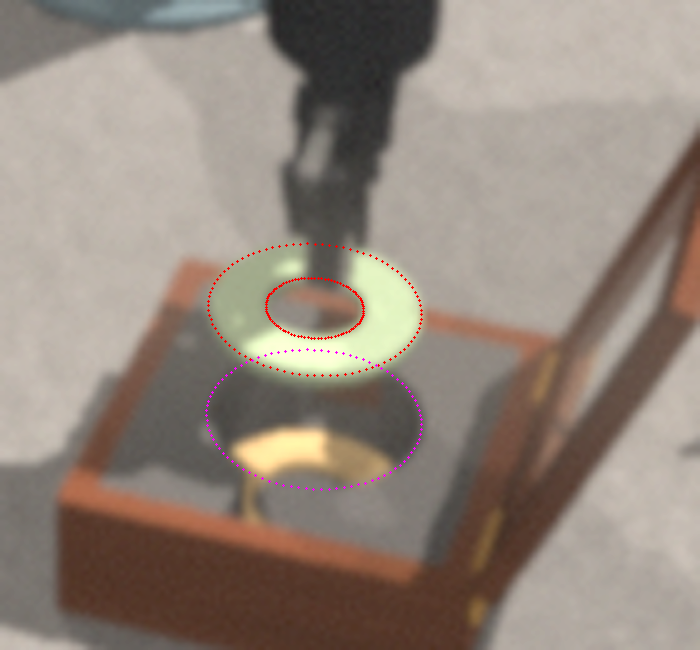

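View pics/t17.png

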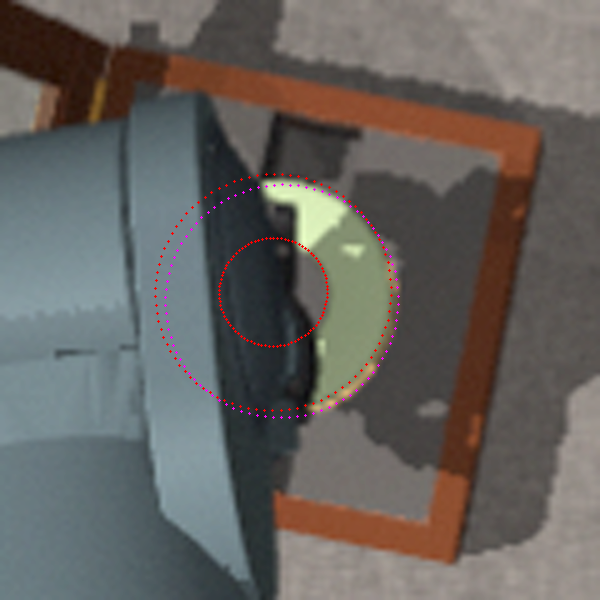

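```bash
cat >> h.py <<'E'
def fitouter(im,name,box,zt,guess,r0=.0472,tol=.004,ang=None):
    """fit centre with fixed radius to outer-edge mask points near guess circle"""
    x0,y0,x1,y1=box; m=np.zeros(im["color"].shape[:2],np.uint8)
    m[y0:y1,x0:x1]=mask(im,name)[y0:y1,x0:x1]
    cs,_=cv2.findContours(m,cv2.RETR_EXTERNAL,cv2.CHAIN_APPROX_NONE)
    c=np.vstack([q[:,0] for q in cs if len(q)>15]).astype(float)
    P=unproj(im,c,zt)[:,:2]; g=np.array(guess)[:2]
    for k in range(3):
        d=P-g; k=abs(np.hypot(*d.T)-r0)<tol
        if ang is not None: k&=(d@np.array(ang)>0)
        Q=P[k]
        r=least_squares(lambda q:np.hypot(Q[:,0]-q[0],Q[:,1]-q[1])-r0,g,loss="soft_l1",f_scale=.0007)
        g=r.x
    return g,len(Q),np.sqrt(np.mean(r.fun**2))
E
python3 - <<'E'
from h import *
t=get("top"); s=get("scene"); p=tool()[1]; c=tcp2ring("jade",p)
for zt in (p[2]-.0115,p[2]-.014):
    g,n,e=fitouter(t,"jade",(205,225,325,345),zt,c,ang=(.7,-.7))
    print("top",g,n,e,"frame",tofr(g)*1000,"pred",tofr(c)*1000)
    g,n,e=fitouter(s,"jade",(320,140,460,270),zt,c)
    print("scn",g,n,e,"frame",tofr(g)*1000)
E
```

```text
top [0.52592447 0.12955092] 53 0.0007448916118159551 frame [-1.99283223 -2.60295672] pred [-0.01764713 -2.93334816]
scn [0.53105099 0.13082983] 84 0.0015265467968782788 frame [ 2.77181954 -0.31933566]
top [0.52615019 0.12970479] 53 0.0007382860500616953 frame [-1.80266066 -2.40684577] pred [-0.01764713 -2.93334816]
scn [0.5279107  0.13065183] 85 0.001592789469595282 frame [-0.26853744 -1.12514949]
```

>>> {"op": "drive_tool", "data": {"series": "0 0.22 0.12 1 0;0 0 0 1.5 0;0 0 0 1 0;0 0 0 0.6 0;0 0 0 0 0;0 0 0 0 0;0 0 0 0 0"}}

```text
t: 20.9
tool_pos: [0.4955, 0.1386, 0.1049]
orientation: [2.434, 1.986, 0.001]
wrist_force: [-0.3, 0.2, -0.8]
gripper_width: 0.281
```

```bash
python3 - <<'E'
from h import *
t=get("top"); s=get("scene"); p=tool()[1]; c=tcp2ring("jade",p)
plan(fr(-.0335,0,.046),-11.6)
for zt in (p[2]-.0115,p[2]-.013):
    g,n,e=fitouter(t,"jade",(205,225,325,345),zt,c,ang=(.7,-.7))
    print("top",g,n,e,"frame",tofr(g)*1000,"pred",tofr(c)*1000)
    g,n,e=fitouter(s,"jade",(320,140,460,270),zt,c)
    print("scn",g,n,e,"frame",tofr(g)*1000)
rr=[(fr(0,0,.07),.05,(255,0,255))]
over(s,rr,(320,140,460,270),5,"pics/s18.png",1.3); over(t,rr,(205,225,325,345),5,"pics/t18.png",1.3)
E
```

```text
t 21.00 pos [0.4957 0.1387 0.1052] tilt [ 0.001  0.    -1.   ] w 0.279 F [ 1.4  0.1 -1.1] yaw -11.6
turn 0.0  shift cm x -0.03 y -0.01 z 5.92
top [0.5280619  0.13299821] 50 0.00070370685527443 frame [-0.59223659  1.20370664] pred [1.60664702 0.28065933]
scn [0.53203398 0.13279441] 90 0.0012173745665372455 frame [3.33969535 1.80276508]
top [0.52819819 0.13309359] 50 0.0007020947114230237 frame [-0.47791088  1.3245447 ] pred [1.60664702 0.28065933]
scn [0.53023064 0.13272541] 90 0.0012254980931596343 frame [1.58705918 1.37256768]
```

View pics/t18.png

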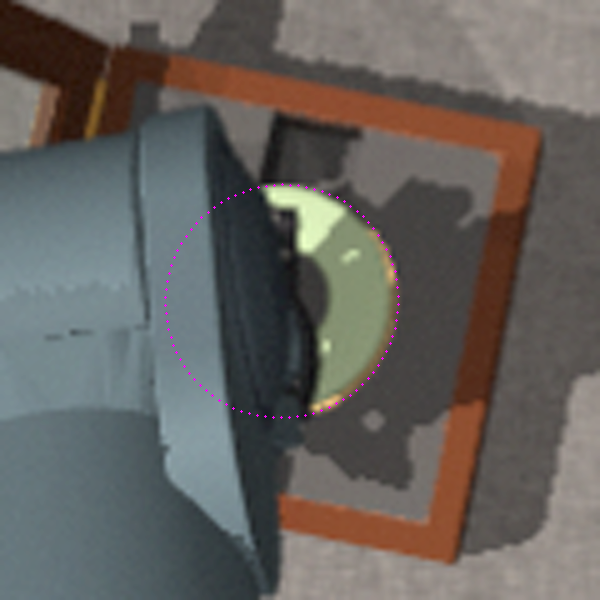

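View pics/s18.png

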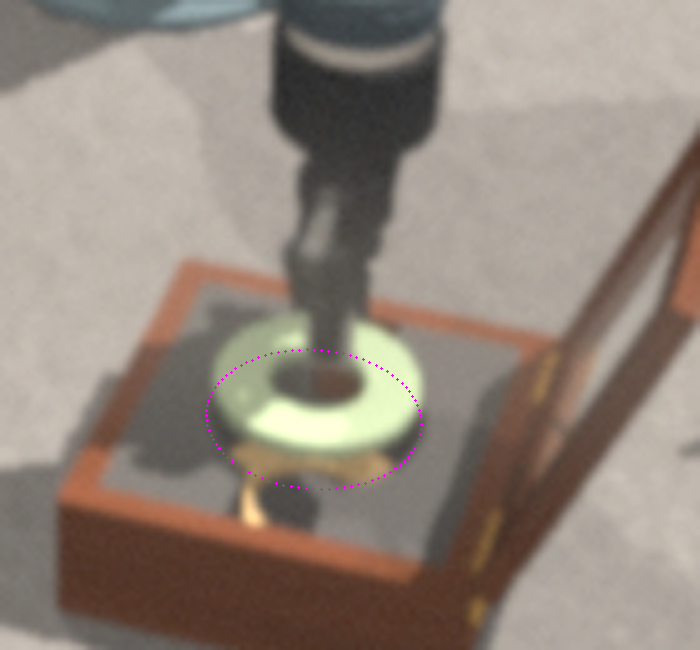

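>>> {"op": "drive_tool", "data": {"series": "0 -0.06 0 1 0;0 0 0 1 0;0 0 0 1 0;0 0 0 1 0;0 0 0 0.8 0;0 0 0 0.6 0;0 0 0 0.5 0;0 0 0 0 0;0 0 0 0 0"}}

```text
t: 21.75
tool_pos: [0.4948, 0.1379, 0.0452]
orientation: [-2.434, -1.986, 0.001]
wrist_force: [-0.4, 0.2, -1.2]
gripper_width: 0.276
```

```bash
python3 - <<'E'
from h import *
plan(fr(-.0335,0,.0415),-11.6)
E
```

```text
t 21.75 pos [0.4948 0.1379 0.0452] tilt [-0.001 -0.    -1.   ] w 0.276 F [-0.4  0.2 -1.2] yaw -11.6
turn 0.0  shift cm x 0.07 y 0.06 z 0.37
```

>>> {"op": "drive_tool", "data": {"series": "0 0 0 0.2 0;0 0 0 0.1 0;0 0 0 0 0;0.47 0 0 0 0;0.47 0 0 0 0;0.47 0 0 0 0;0.47 0 0 -2 0;0.47 0 0 -3 0;0.47 0 0 -3 0;0.47 0 0 -3 0;0.47 0 0 -2 0"}}

```text
t: 22.67
tool_pos: [0.4962, 0.1381, 0.1757]
orientation: [2.433, 1.985, 0.005]
wrist_force: [1.2, 0.2, -1.1]
gripper_width: 0.469
```

```bash
python3 - <<'E'
from h import *
s=get("scene"); t=get("top")
rr=[(fr(0,0,.03),.048,(0,0,255)),(fr(0,0,.03),.022,(0,0,255)),(fr(0,0,.07),.05,(255,0,255))]
over(s,rr,(320,140,460,270),5,"pics/s19.png",1.3)
for n,b in dict(cushion=(455,225,512,276),keeper=(462,278,518,330)).items():
    print(n,findring(t,n,b))
plan(grasp("cushion",(.608,-.373),.12),-11.6)
E
```

```text
cushion (array([ 0.60810829, -0.37307401,  0.0460992 ]), np.float64(0.0006366961593921395), 112)
keeper (array([ 0.48629944, -0.37611106,  0.04715194]), np.float64(0.000744308938174099), 118)
t 22.77 pos [0.4981 0.1384 0.1769] tilt [ 0.009  0.001 -1.   ] w 0.471 F [1.4 0.3 0. ] yaw -11.6
turn 0.0  shift cm x -47.89 y 17.10 z 5.69
```

View pics/s19.png

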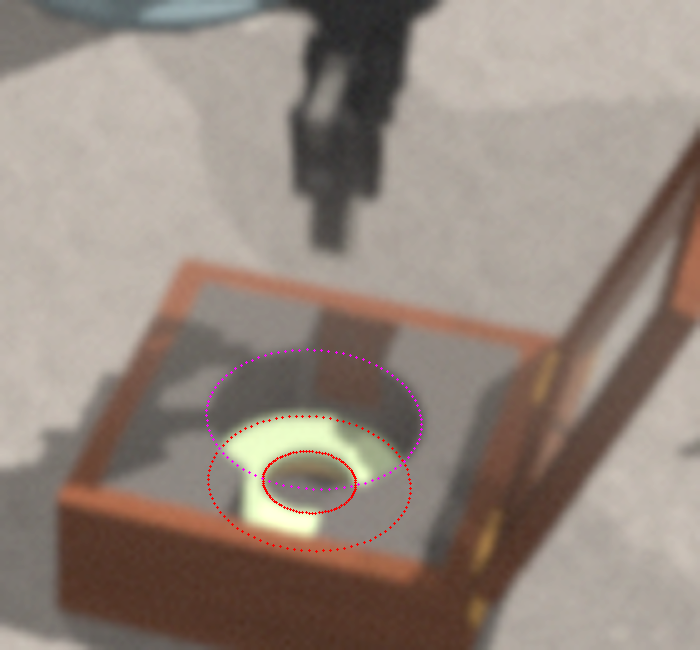

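>>> {"op": "drive_tool", "data": {"series": "0.38 -3.7 1.32 0 0;0.38 -3.7 1.32 0 0;0.38 -3.7 1.32 0 0;0.38 -3.7 1.32 0 0;0.38 -3.7 1.32 0.6 0;0.38 -3.7 1.32 0.6 0;0.38 -3.7 1.32 0.7 0;0.38 -3.7 1.32 0.7 0;0.38 -3.7 1.32 0.8 0;0.38 -3.7 1.32 0.8 0;0.38 -3.7 1.32 0.8 0;0.38 -3.7 1.32 0.7 0", "newtons": 50}}

```text
t: 23.77
tool_pos: [0.5604, -0.3303, 0.1135]
orientation: [-2.433, -1.985, 0.0]
wrist_force: [-0.1, 0.6, 0.4]
gripper_width: 0.381
```

>>> {"op": "drive_tool", "data": {"series": "0.38 -2.5 0.9 0 0;0.38 -1 0.36 0 0;0.38 0 0 0 0;0.38 0 0 0 0;0.38 0 0 0 0"}}

```text
t: 24.18
tool_pos: [0.566, -0.3642, 0.1147]
orientation: [-2.432, -1.986, -0.0]
wrist_force: [0.1, -0.5, 0.6]
gripper_width: 0.378
```

```bash
cat >> h.py <<'E'
OFF=dict(spacer=.0363,jade=.0335,cushion=.0386,keeper=.0412)
E
python3 - <<'E'
from h import *
plan(grasp("cushion",(.608,-.373),.045),-11.6)
E
```

```text
t 24.18 pos [ 0.566  -0.3642  0.1147] tilt [-0.001  0.002 -1.   ] w 0.378 F [ 0.1 -0.5  0.6] yaw -11.5
turn 0.1  shift cm x -0.02 y 0.43 z 6.97
```

>>> {"op": "drive_tool", "data": {"series": "0.38 0 0.3 3 0;0.38 0 0 2.5 0;0.38 0 0 1.4 0;0.38 0 0 0 0;0.38 0 0 0 0;0.38 0 0 0 0"}}

```text
t: 24.68
tool_pos: [0.5702, -0.3657, 0.0479]
orientation: [2.432, 1.987, 0.001]
wrist_force: [0.7, -0.2, 0.5]
gripper_width: 0.379
```

```bash
python3 - <<'E'
from h import *
s=get("scene")
plan(grasp("cushion",(.608,-.373),.020),-11.6)
crop(s,120,160,240,280,5,"pics/s20.png")
E
```

```text
t 24.73 pos [ 0.5706 -0.3662  0.0484] tilt [ 0.002 -0.002 -1.   ] w 0.374 F [ 0.7  0.7 -0.2] yaw -11.5
turn 0.1  shift cm x 0.09 y -0.06 z 2.84
```

View pics/s20.png

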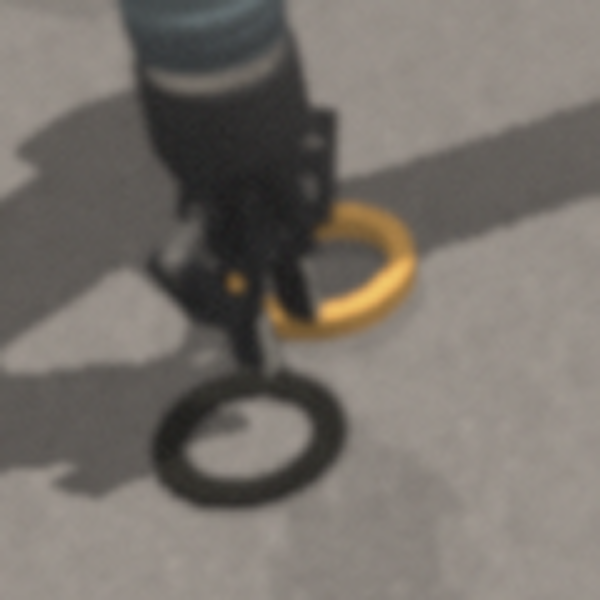

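>>> {"op": "drive_tool", "data": {"series": "0.3 0.05 0 0.5 0;0.3 0 0 0.5 0;0.3 0 0 0 0;0.3 0 0 0 0;0.3 0 0 0 0"}}

```text
t: 25.15
tool_pos: [0.5694, -0.3657, 0.0365]
orientation: [-2.434, -1.986, -0.0]
wrist_force: [-0.5, 1.0, 0.3]
gripper_width: 0.302
```

```bash
python3 - <<'E'
from h import *
s=get("scene")
plan(grasp("cushion",(.608,-.373),.020),-11.6)
crop(s,120,160,240,280,5,"pics/s21.png")
E
```

```text
t 25.20 pos [ 0.5695 -0.3658  0.0366] tilt [ 0.  0. -1.] w 0.300 F [-0.8 -0.3 -0.2] yaw -11.6
turn 0.0  shift cm x 0.07 y 0.05 z 1.66
```

View pics/s21.png

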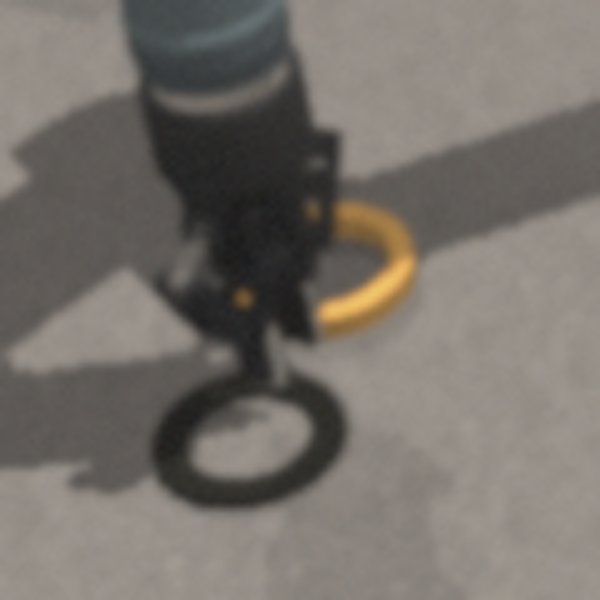

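>>> {"op": "drive_tool", "data": {"series": "0.3 0.05 0.05 0.6 0;0.3 0 0 0.4 0;0.3 0 0 0.3 0;0.3 0 0 0.3 0;0.3 0 0 0 0;0.3 0 0 0 0"}}

```text
t: 25.7
tool_pos: [0.5698, -0.3651, 0.02]
orientation: [-2.433, -1.986, 0.0]
wrist_force: [-0.1, -0.7, 0.2]
gripper_width: 0.303
```

```bash
python3 - <<'E'
from h import *
s=get("scene")
plan(grasp("cushion",(.608,-.373),.020),-11.6)
crop(s,120,160,240,280,5,"pics/s22.png")
E
```

```text
t 25.75 pos [ 0.5701 -0.3653  0.0204] tilt [-0.  0. -1.] w 0.299 F [ 0.5 -0.7  0.1] yaw -11.6
turn 0.0  shift cm x 0.00 y 0.01 z 0.04
```

View pics/s22.png

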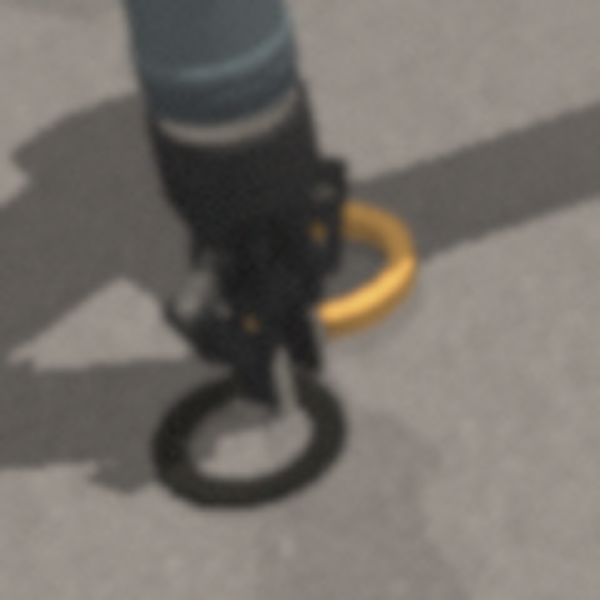

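Both fingers straddle the cushion's near wall, with the inner one at about (172,240). I'll close and lift.

>>> {"op": "drive_tool", "data": {"series": "0 0 0 0 0;0 0 0 0 0;0 0 0 0 0;0 0 0 0 0;0 0 0 0 0;0 0 0 0 0;0 0 0 0 0", "newtons": 50}}

```text
t: 26.33
tool_pos: [0.5704, -0.3655, 0.0209]
orientation: [2.434, 1.986, 0.0]
wrist_force: [-0.8, 0.5, 3.4]
gripper_width: 0.161
```

>>> {"op": "drive_tool", "data": {"series": "0 0 0 -0.5 0;0 0 0 -1 0;0 0 0 -2 0;0 0 0 -3 0;0 0 0 -3 0;0 0 0 -3 0;0 0 0 0 0;0 0 0 0 0;0 0 0 0 0"}}

```text
t: 27.08
tool_pos: [0.5699, -0.3652, 0.1454]
orientation: [-2.434, -1.986, -0.0]
wrist_force: [0.5, 0.7, 0.0]
gripper_width: 0.165
```

```bash
python3 - <<'E'
from h import *
s=get("scene"); t=get("top")
plan(fr(-.0386,0,.14),-11.6)
p=tool()[1];c=tcp2ring("cushion",p);zt=p[2]-.0145
rr=[((*c,zt),.048,(0,0,255)),((*c,zt),.031,(0,0,255))]
over(s,rr,(120,110,240,240),5,"pics/s23.png")
print(findring(t,"keeper",(462,278,518,330)))
E
```

```text
t 27.18 pos [ 0.5691 -0.3645  0.1437] tilt [-0.003  0.002 -1.   ] w 0.158 F [-0.4  0.  -0.8] yaw -11.6
turn 0.0  shift cm x 47.79 y -17.82 z 0.37
(array([ 0.48671531, -0.37591647,  0.04666491]), np.float64(0.0010377495723030302), 117)
```

View pics/s23.png

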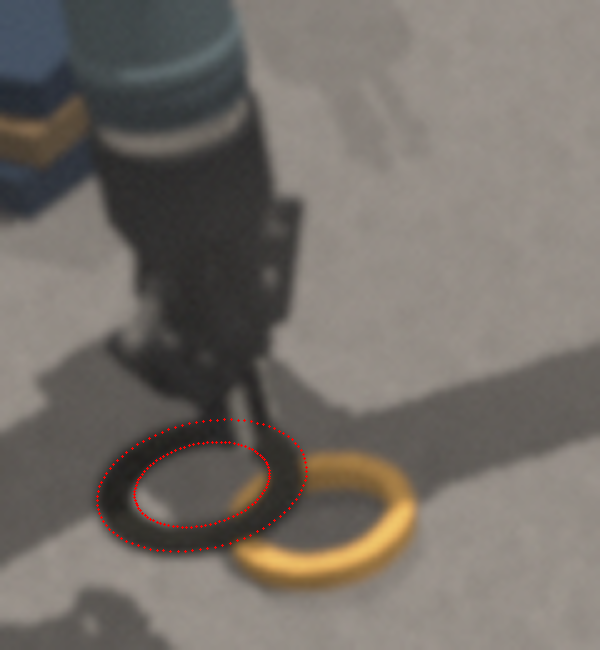

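>>> {"op": "drive_tool", "data": {"series": "0 3.7 -1.38 0 0;0 3.7 -1.38 0 0;0 3.7 -1.38 0 0;0 3.7 -1.38 0 0;0 3.7 -1.38 0 0;0 3.7 -1.38 0 0;0 3.7 -1.38 0 0;0 3.7 -1.38 0 0;0 3.7 -1.38 0 0;0 3.7 -1.38 0 0;0 3.7 -1.38 0 0;0 3.7 -1.38 0 0"}}

```text
t: 28.18
tool_pos: [0.495, 0.1045, 0.1442]
orientation: [-2.433, -1.985, 0.004]
wrist_force: [1.2, 0.6, -0.9]
gripper_width: 0.161
```

>>> {"op": "drive_tool", "data": {"series": "0 2.2 -0.8 0.5 0;0 1.1 -0.4 1 0;0 0 0 1 0;0 0 0 1 0;0 0 0 0 0;0 0 0 0 0;0 0 0 0 0;0 0 0 0 0"}}

```text
t: 28.85
tool_pos: [0.4924, 0.1367, 0.1109]
orientation: [2.435, 1.984, 0.001]
wrist_force: [0.2, -0.8, -0.6]
gripper_width: 0.164
```

```bash
python3 - <<'E'
from h import *
s=get("scene"); t=get("top")
plan(fr(-.0386,0,.1),-11.6)
p=tool()[1];c=tcp2ring("cushion",p);zt=p[2]-.0145
rr=[((*c,zt),.048,(0,0,255)),((*c,zt),.031,(0,0,255)),(fr(0,0,.07),.05,(255,0,255))]
over(s,rr,(320,140,460,270),5,"pics/s24.png",1.3); over(t,rr,(205,225,325,345),5,"pics/t24.png",1.3)
E
```

```text
t 28.95 pos [0.4925 0.1371 0.1111] tilt [ 0.001  0.    -1.   ] w 0.160 F [0.  0.3 0.5] yaw -11.6
turn -0.0  shift cm x 0.20 y -0.23 z 1.11
```

View pics/s24.png

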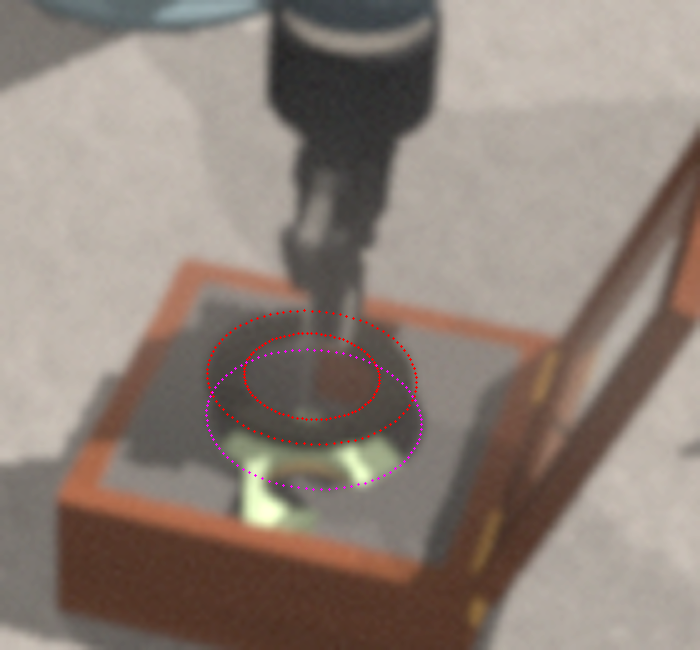

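View pics/t24.png

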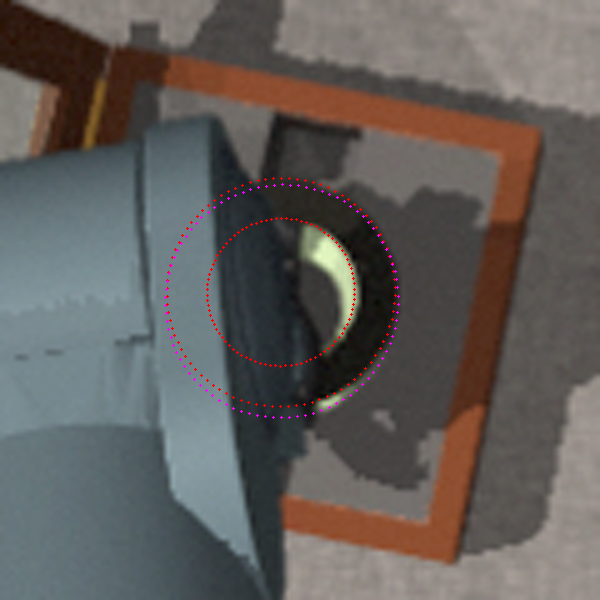

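>>> {"op": "drive_tool", "data": {"series": "0 0.16 -0.18 0.6 0;0 0 0 0.6 0;0 0 0 0 0;0 0 0 0 0;0 0 0 0 0"}}

```text
t: 29.37
tool_pos: [0.4901, 0.1396, 0.0983]
orientation: [-2.434, -1.986, 0.001]
wrist_force: [-0.3, 0.0, 0.1]
gripper_width: 0.164
```

```bash
python3 - <<'E'
from h import *
t=get("top")
plan(fr(-.0386,0,.052),-11.6)
p=tool()[1];c=tcp2ring("cushion",p);zt=p[2]-.0145
rr=[((*c,zt),.048,(0,0,255)),((*c,zt),.031,(0,0,255)),(fr(0,0,.07),.05,(255,0,255))]
over(t,rr,(205,225,325,345),5,"pics/t25.png",1.3)
E
```

```text
t 29.42 pos [0.4903 0.1396 0.0985] tilt [ 0.  0. -1.] w 0.167 F [-0.2 -0.3 -0.2] yaw -11.6
turn 0.0  shift cm x -0.01 y 0.03 z 4.65
```

View pics/t25.png

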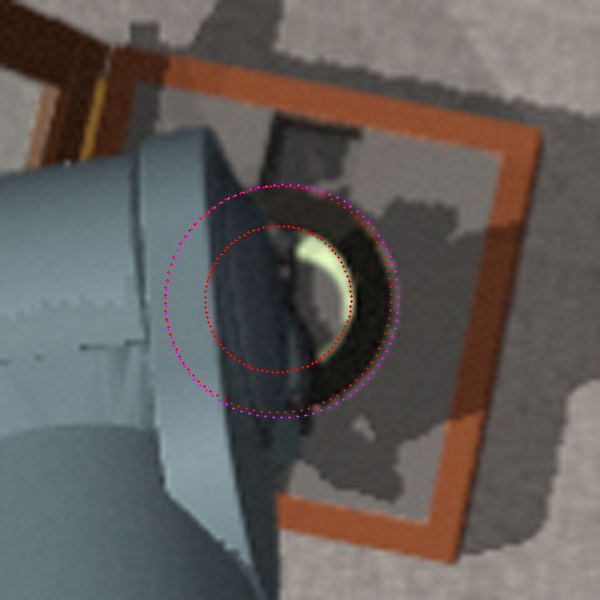

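Centred to well under a millimetre in the model. Going down.

>>> {"op": "drive_tool", "data": {"series": "0 0 0 1 0;0 0 0 1 0;0 0 0 1 0;0 0 0 0.8 0;0 0 0 0.6 0;0 0 0 0 0;0 0 0 0 0;0 0 0 0 0"}}

```text
t: 30.08
tool_pos: [0.4905, 0.1395, 0.0546]
orientation: [2.434, 1.986, -0.0]
wrist_force: [0.1, -0.7, -0.3]
gripper_width: 0.161
```

```bash
python3 - <<'E'
from h import *
plan(fr(-.0386,0,.0506),-11.6)
E
```

```text
t 30.08 pos [0.4905 0.1395 0.0546] tilt [ 0. -0. -1.] w 0.161 F [ 0.1 -0.7 -0.3] yaw -11.6
turn 0.0  shift cm x -0.00 y 0.01 z 0.40
```

>>> {"op": "drive_tool", "data": {"series": "0 0 0 0.2 0;0 0 0 0.1 0;0 0 0 0 0;0.35 0 0 0 0;0.35 0 0 0 0;0.35 0 0 0 0;0.35 0 0 -2 0;0.35 0 0 -3 0;0.35 0 0 -3 0;0.35 0 0 -3 0;0.35 0 0 -2 0"}}

```text
t: 31.0
tool_pos: [0.4913, 0.1397, 0.1846]
orientation: [2.433, 1.985, 0.005]
wrist_force: [0.8, 0.5, 0.4]
gripper_width: 0.352
```

```bash
python3 - <<'E'
from h import *
s=get("scene"); t=get("top")
rr=[(fr(0,0,.036),.048,(0,0,255)),(fr(0,0,.036),.031,(0,0,255)),(fr(0,0,.07),.05,(255,0,255))]
over(s,rr,(320,140,460,270),5,"pics/s26.png",1.5)
for n,b in dict(keeper=(462,278,518,330)).items():
    k=findring(t,n,b);print(n,k)
plan(grasp("keeper",k[0],.12),-11.6)
E
```

```text
keeper (array([ 0.48628636, -0.37613174,  0.04717567]), np.float64(0.0007432175587644459), 118)
t 31.10 pos [0.4932 0.14   0.1857] tilt [ 0.008  0.001 -1.   ] w 0.347 F [ 0.9  0.2 -0.2] yaw -11.6
turn 0.0  shift cm x -50.70 y 5.58 z 6.57
```

View pics/s26.png

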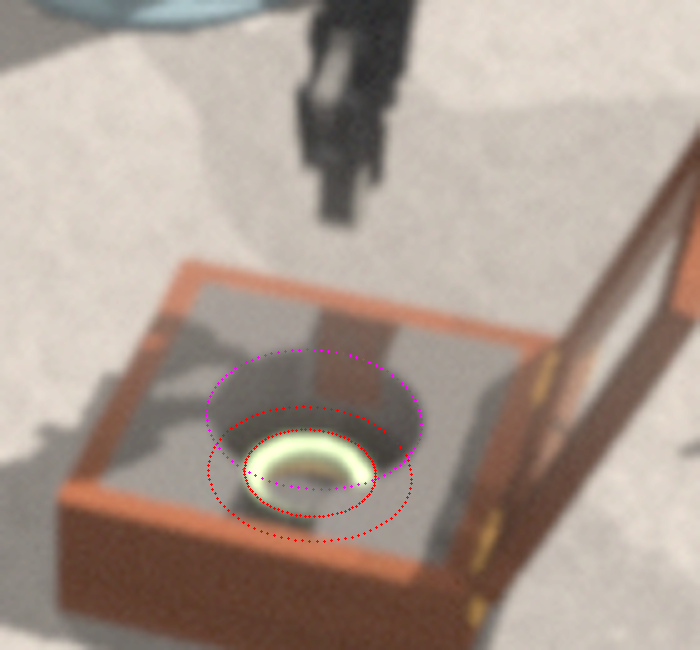

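```bash
python3 - <<'E'
from h import *
s=get("scene"); t=get("top")
c=(.4863,-.3765)
rr=[((*c,.014),.048,(0,0,255)),((*c,.014),.036,(0,0,255)),((*c,0),.048,(255,255,0)),((*c,0),.036,(255,255,0))]
over(t,rr,(460,275,520,335),10,"pics/t27.png",1.2)
over(s,rr,(150,185,220,240),10,"pics/s27.png",1.2)
E
```

```text
(no output)
```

View pics/t27.png

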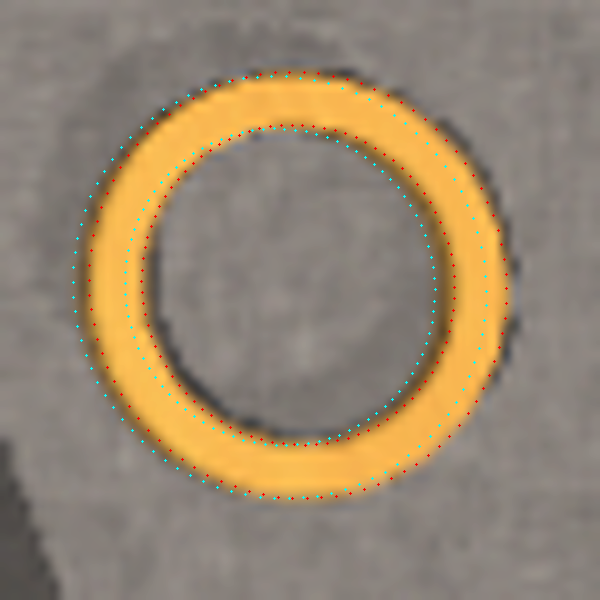

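View pics/s27.png

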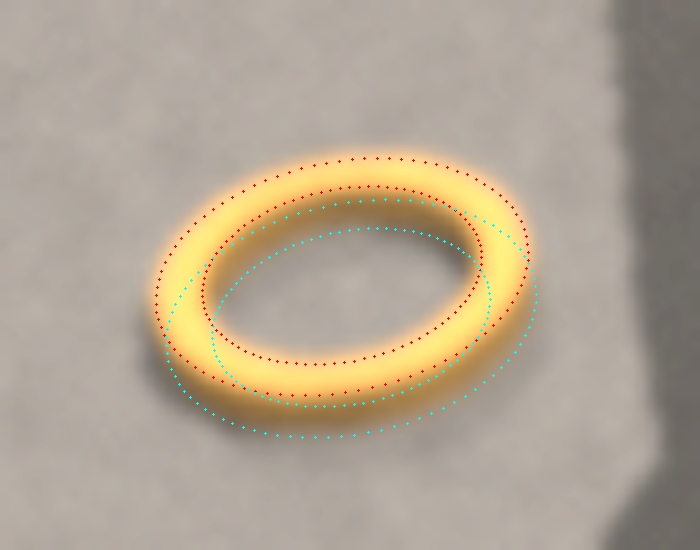

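>>> {"op": "drive_tool", "data": {"series": "0.3 -3.95 0.43 0 0;0.3 -3.95 0.43 0 0;0.3 -3.95 0.43 0 0;0.3 -3.95 0.43 0 0;0.3 -3.9 0.43 0.9 0;0.3 -3.9 0.43 0.9 0;0.3 -3.9 0.43 0.9 0;0.3 -3.9 0.43 0.9 0;0.3 -3.9 0.43 0.9 0;0.3 -3.9 0.43 0.9 0;0.3 -3.9 0.43 0.9 0;0.3 -3.9 0.43 0.9 0", "newtons": 70}}

```text
t: 32.2
tool_pos: [0.4448, -0.332, 0.1069]
orientation: [-2.432, -1.983, 0.0]
wrist_force: [0.5, 0.3, 0.1]
gripper_width: 0.302
```

>>> {"op": "drive_tool", "data": {"series": "0.3 -2.5 0.3 0.3 0;0.3 -1.3 0.1 0 0;0.3 0 0 0 0;0.3 0 0 0 0;0.3 0 0 0 0"}}

```text
t: 32.62
tool_pos: [0.4426, -0.3674, 0.1058]
orientation: [-2.431, -1.986, -0.001]
wrist_force: [-0.2, -1.2, -0.1]
gripper_width: 0.301
```

```bash
python3 - <<'E'
from h import *
plan(grasp("keeper",(.4863,-.3767),.045),-11.6)
E
```

```text
t 32.62 pos [ 0.4426 -0.3674  0.1058] tilt [-0.001  0.002 -1.   ] w 0.301 F [-0.2 -1.2 -0.1] yaw -11.5
turn 0.1  shift cm x -0.03 y 0.35 z 6.08
```

>>> {"op": "drive_tool", "data": {"series": "0.3 0 0.2 2.5 0;0.3 0 0 2.2 0;0.3 0 0 1.2 0;0.3 0 0 0 0;0.3 0 0 0 0;0.3 0 0 0 0"}}

```text
t: 33.12
tool_pos: [0.4456, -0.3692, 0.0486]
orientation: [2.432, 1.987, 0.0]
wrist_force: [0.1, -0.1, 0.8]
gripper_width: 0.299
```

```bash
python3 - <<'E'
from h import *
s=get("scene")
plan(grasp("keeper",(.4863,-.3767),.022),-11.6)
crop(s,120,140,240,250,5,"pics/s28.png")
E
```

```text
t 33.17 pos [ 0.4459 -0.3697  0.0489] tilt [ 0.002 -0.001 -1.   ] w 0.301 F [-0.4 -0.   0.9] yaw -11.5
turn 0.1  shift cm x 0.13 y -0.02 z 2.69
```

View pics/s28.png

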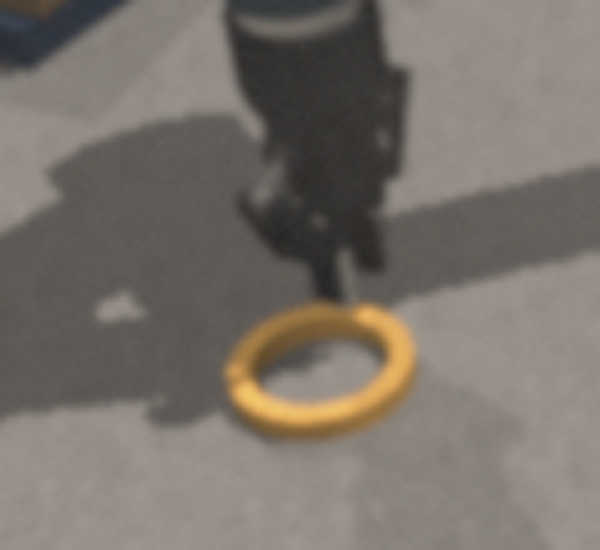

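>>> {"op": "drive_tool", "data": {"series": "0.3 0.08 0 0.9 0;0.3 0 0 0.8 0;0.3 0 0 0.6 0;0.3 0 0 0.3 0;0.3 0 0 0 0;0.3 0 0 0 0"}}

```text
t: 33.67
tool_pos: [0.4447, -0.3687, 0.021]
orientation: [-2.433, -1.985, -0.0]
wrist_force: [-0.3, -0.4, 0.7]
gripper_width: 0.302
```

```bash
python3 - <<'E'
from h import *
s=get("scene")
plan(grasp("keeper",(.4863,-.3767),.022),-11.6)
crop(s,120,140,240,250,5,"pics/s29.png")
E
```

```text
t 33.72 pos [ 0.445  -0.3689  0.0213] tilt [-0.  0. -1.] w 0.301 F [ 0.   0.4 -0.2] yaw -11.6
turn 0.0  shift cm x 0.07 y 0.09 z -0.07
```

View pics/s29.png

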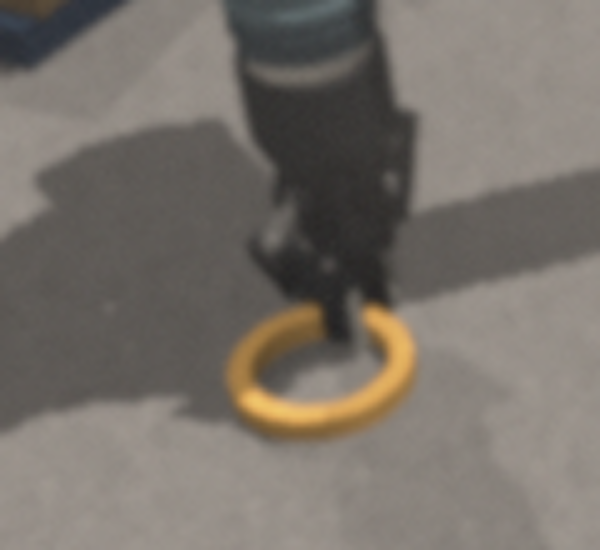

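>>> {"op": "drive_tool", "data": {"series": "0.3 0.07 0.05 0 0;0 0 0 0 0;0 0 0 0 0;0 0 0 0 0;0 0 0 0 0;0 0 0 0 0;0 0 0 0 0;0 0 0 0 0"}}

```text
t: 34.38
tool_pos: [0.4461, -0.3687, 0.0221]
orientation: [2.433, 1.985, 0.0]
wrist_force: [-0.6, 0.8, 5.3]
gripper_width: 0.122
```

```bash
python3 - <<'E'
from h import *
plan(grasp("keeper",(.4863,-.3767),.022),-11.6)
E
```

```text
t 34.38 pos [ 0.4461 -0.3687  0.0221] tilt [ 0.001 -0.001 -1.   ] w 0.122 F [-0.6  0.8  5.3] yaw -11.6
turn 0.0  shift cm x 0.03 y -0.02 z 0.01
```

>>> {"op": "drive_tool", "data": {"series": "0 0 0 -0.5 0;0 0 0 -1 0;0 0 0 -2 0;0 0 0 -3 0;0 0 0 -3 0;0 0 0 -3.5 0;0 0 0 0 0;0 0 0 0 0;0 0 0 0 0"}}

```text
t: 35.13
tool_pos: [0.4453, -0.3679, 0.1512]
orientation: [-2.433, -1.986, 0.0]
wrist_force: [-0.6, -0.3, -1.7]
gripper_width: 0.122
```

```bash
python3 - <<'E'
from h import *
s=get("scene"); t=get("top")
plan(fr(-.0412,0,.145),-11.6)
p=tool()[1];c=tcp2ring("keeper",p);zt=p[2]-.008
rr=[((*c,zt),.048,(0,0,255)),((*c,zt),.036,(0,0,255))]
over(s,rr,(120,90,240,220),5,"pics/s30.png")
E
```

```text
t 35.23 pos [ 0.4446 -0.3672  0.1497] tilt [-0.003  0.003 -1.   ] w 0.126 F [ 0.2  0.5 -1.3] yaw -11.6
turn 0.0  shift cm x 50.55 y -5.94 z 0.47
```

View pics/s30.png

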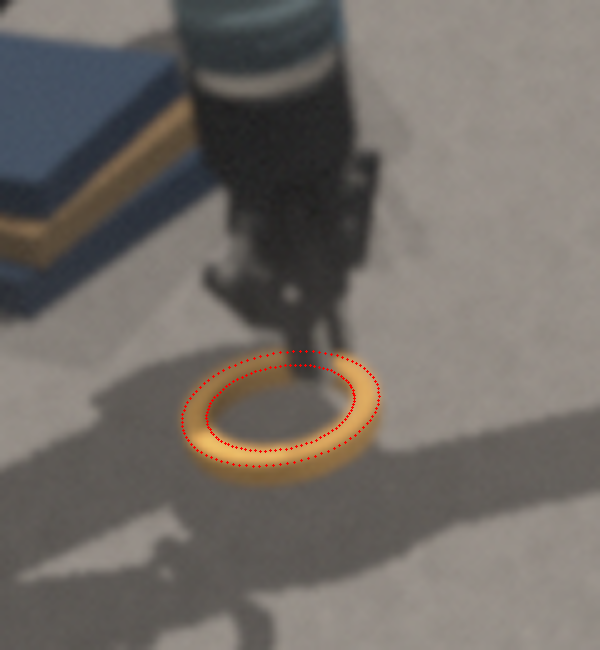

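>>> {"op": "drive_tool", "data": {"series": "0 3.9 -0.46 0 0;0 3.9 -0.46 0 0;0 3.9 -0.46 0 0;0 3.9 -0.46 0 0;0 3.9 -0.46 0 0;0 3.9 -0.46 0 0;0 3.9 -0.46 0 0;0 3.9 -0.46 0 0;0 3.9 -0.46 0 0;0 3.9 -0.46 0 0;0 3.9 -0.46 0 0;0 3.9 -0.46 0 0"}}

```text
t: 36.23
tool_pos: [0.4838, 0.1031, 0.1499]
orientation: [-2.433, -1.985, 0.004]
wrist_force: [0.8, -0.4, -1.0]
gripper_width: 0.122
```

>>> {"op": "drive_tool", "data": {"series": "0 2.5 -0.3 0.5 0;0 1.2 -0.15 1 0;0 0 0 1 0;0 0 0 1 0;0 0 0 0 0;0 0 0 0 0;0 0 0 0 0;0 0 0 0 0"}}

```text
t: 36.9
tool_pos: [0.4889, 0.1374, 0.1169]
orientation: [2.436, 1.984, 0.001]
wrist_force: [0.3, 0.4, -1.9]
gripper_width: 0.119
```

```bash
python3 - <<'E'
from h import *
s=get("scene"); t=get("top")
plan(fr(-.0412,0,.1),-11.6)
p=tool()[1];c=tcp2ring("keeper",p);zt=p[2]-.008
rr=[((*c,zt),.048,(0,0,255)),((*c,zt),.036,(0,0,255)),(fr(0,0,.07),.05,(255,0,255))]
over(s,rr,(320,140,460,270),5,"pics/s31.png",1.3); over(t,rr,(205,225,325,345),5,"pics/t31.png",1.3)
E
```

```text
t 37.00 pos [0.4891 0.1378 0.1171] tilt [ 0.001  0.    -1.   ] w 0.122 F [-0.1  0.  -1.8] yaw -11.6
turn -0.0  shift cm x 0.19 y -0.14 z 1.71
```

View pics/s31.png

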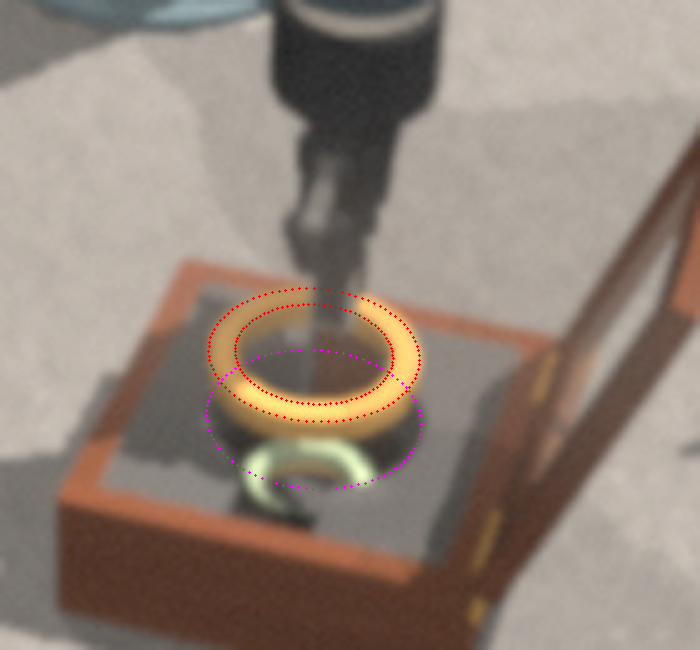

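View pics/t31.png

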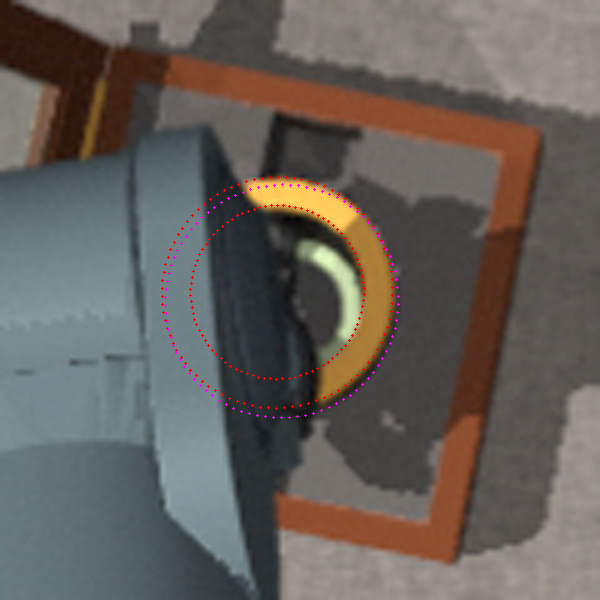

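Model and pictures agree. I'll take out the remaining 1.9 / -1.4 mm and lower to just above the rim.

>>> {"op": "drive_tool", "data": {"series": "0 0.15 -0.12 0.7 0;0 0 0 0.7 0;0 0 0 0 0;0 0 0 0 0;0 0 0 0 0"}}

```text
t: 37.42
tool_pos: [0.4873, 0.1402, 0.1022]
orientation: [-2.434, -1.986, 0.001]
wrist_force: [0.3, -0.8, -1.2]
gripper_width: 0.119
```

```bash
python3 - <<'E'
from h import *
t=get("top")
plan(fr(-.0412,0,.0595),-11.6)
p=tool()[1];c=tcp2ring("keeper",p);zt=p[2]-.008
rr=[((*c,zt),.048,(0,0,255)),((*c,zt),.036,(0,0,255)),(fr(0,0,.07),.05,(255,0,255))]
over(t,rr,(205,225,325,345),5,"pics/t32.png",1.3)
E
```

```text
t 37.47 pos [0.4876 0.1402 0.1025] tilt [-0.  0. -1.] w 0.119 F [ 0.  -0.4 -1.3] yaw -11.6
turn 0.0  shift cm x -0.01 y 0.05 z 4.30
```

View pics/t32.png

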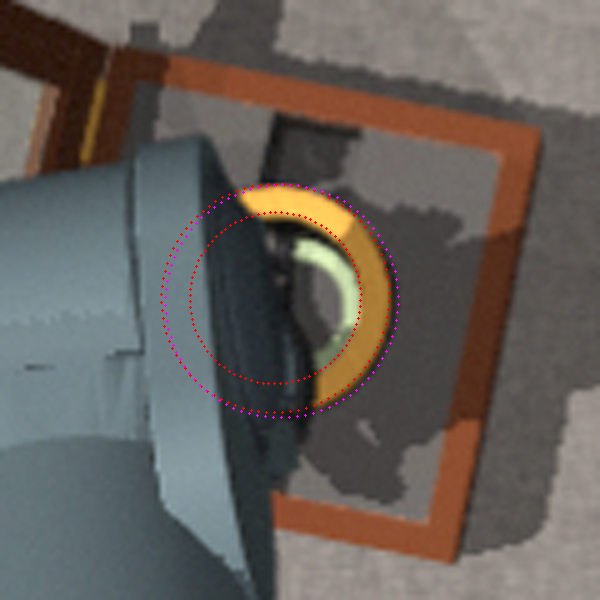

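>>> {"op": "drive_tool", "data": {"series": "0 0 0.04 1 0;0 0 0 1 0;0 0 0 0.9 0;0 0 0 0.7 0;0 0 0 0.4 0;0 0 0 0 0;0 0 0 0 0;0 0 0 0 0"}}

```text
t: 38.13
tool_pos: [0.4882, 0.1401, 0.0627]
orientation: [2.434, 1.986, 0.001]
wrist_force: [-0.1, 0.4, -1.3]
gripper_width: 0.123
```

```bash
python3 - <<'E'
from h import *
plan(fr(-.0412,0,.058),-11.6)
E
```

```text
t 38.13 pos [0.4882 0.1401 0.0627] tilt [ 0.  0. -1.] w 0.123 F [-0.1  0.4 -1.3] yaw -11.6
turn 0.0  shift cm x -0.01 y -0.02 z 0.47
```

>>> {"op": "drive_tool", "data": {"series": "0 0 0 0.2 0;0 0 0 0.2 0;0 0 0 0 0;0.3 0 0 0 0;0.3 0 0 0 0;0.3 0 0 0 0;0.3 0 0 -2 0;0.3 0 0 -3 0;0.3 0 0 -3 0;0.3 0 0 -3 0;0.3 0 0 -3 0;0.3 0 0 -2 0"}}

```text
t: 39.13
tool_pos: [0.489, 0.1402, 0.2219]
orientation: [2.432, 1.985, 0.005]
wrist_force: [0.2, -0.4, 0.0]
gripper_width: 0.298
```

```bash
python3 - <<'E'
from h import *
s=get("scene"); t=get("top")
rr=[(fr(0,0,.05),.048,(0,0,255)),(fr(0,0,.05),.036,(0,0,255)),(fr(0,0,.07),.05,(255,0,255))]
over(s,rr,(320,140,460,270),5,"pics/s33.png",1.5)
# handle open position, 110deg
a=1.92; y=.095-.177*np.cos(a)+.054*np.sin(a); z=.07+.177*np.sin(a)+.054*np.cos(a)
print(y,z); plan(fr(0,y,.33),78.4); plan(fr(0,y+.05,.33),78.4)
print(proj(s,[fr(0,y,z)]))
E
```

```text
0.2063013438327165 0.21784116768015402
t 39.23 pos [0.4908 0.1405 0.2229] tilt [ 0.008  0.001 -1.   ] w 0.299 F [ 0.1 -0.6 -1.1] yaw -11.6
turn -90.0  shift cm x -3.86 y 20.53 z -10.71
t 39.23 pos [0.4908 0.1405 0.2229] tilt [ 0.008  0.001 -1.   ] w 0.299 F [ 0.1 -0.6 -1.1] yaw -11.6
turn -90.0  shift cm x -3.86 y 25.53 z -10.71
[[481.20375983 190.42307786]]
```

View pics/s33.png

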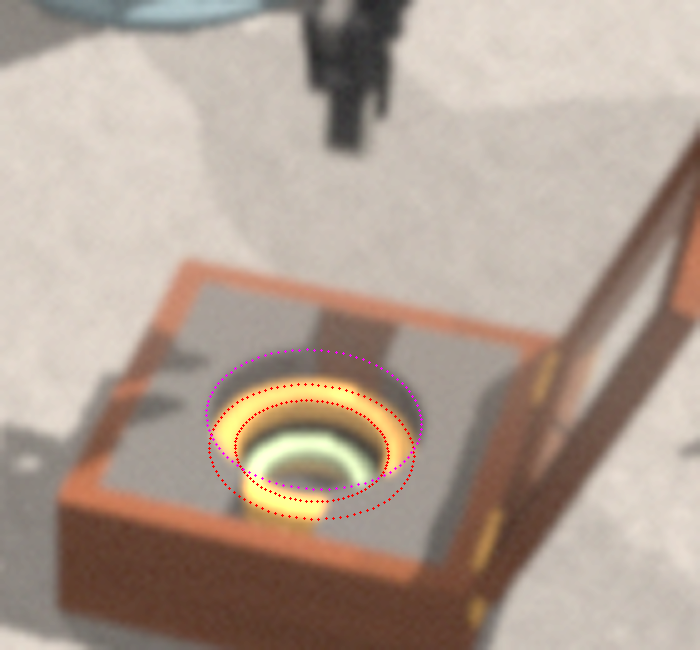

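>>> {"op": "drive_tool", "data": {"series": "0.24 0 0 -0.9 -6.92;0.24 0 0 -0.9 -6.92;0.24 0 0 -0.9 -6.92;0.24 0 0 -0.9 -6.92;0.24 0 0 -0.9 -6.92;0.24 0 0 -0.9 -6.92;0.24 0 0 -0.9 -6.92;0.24 0 0 -0.9 -6.92;0.24 0 0 -0.9 -6.92;0.24 0 0 -0.9 -6.92;0.24 0 0 -0.9 -6.92;0.24 0 0 -0.9 -6.92", "newtons": 30}}

```text
t: 40.23
tool_pos: [0.4877, 0.14, 0.3257]
orientation: [-0.496, -3.101, 0.001]
wrist_force: [-0.1, -0.4, -0.3]
gripper_width: 0.242
```

>>> {"op": "drive_tool", "data": {"series": "0.24 0 0 0 -6.92;0.24 -0.7 4 0 0;0.24 -0.7 4 0 0;0.24 -0.7 4 0 0;0.24 -0.7 4 0 0;0.24 -0.7 3 0 0;0.24 -0.3 1.5 0 0;0.24 0 0 0 0;0.24 0 0 0 0;0.24 0 0 0 0"}}

```text
t: 41.07
tool_pos: [0.5662, 0.3324, 0.3259]
orientation: [-0.318, -3.125, 0.002]
wrist_force: [-1.2, -0.7, 0.1]
gripper_width: 0.241
```

```bash
python3 - <<'E'
from h import *
s=get("scene"); t=get("top")
plan(fr(0,.2063,.25),78.4)
rr=[(fr(0,0,.05),.048,(0,0,255)),(fr(0,0,.05),.036,(0,0,255)),(fr(0,0,.07),.05,(255,0,255))]
over(t,rr,(205,225,325,345),5,"pics/t34.png",1.5)
crop(s,400,60,540,220,4,"pics/s34.png")
k=findring(t,"keeper",(235,250,300,320),z=.05);print(k,tofr(k[0][:2])*1000)
E
```

```text
t 41.17 pos [0.5662 0.332  0.3268] tilt [-0. -0. -1.] w 0.240 F [-0.  -0.7 -0.5] yaw 78.3
turn -0.1  shift cm x -0.32 y 0.25 z 7.68
(array([0.52811238, 0.1315893 , 0.04654578]), np.float64(0.0007939698390070653), 120) [-0.25949011 -0.16627832]
```

View pics/t34.png

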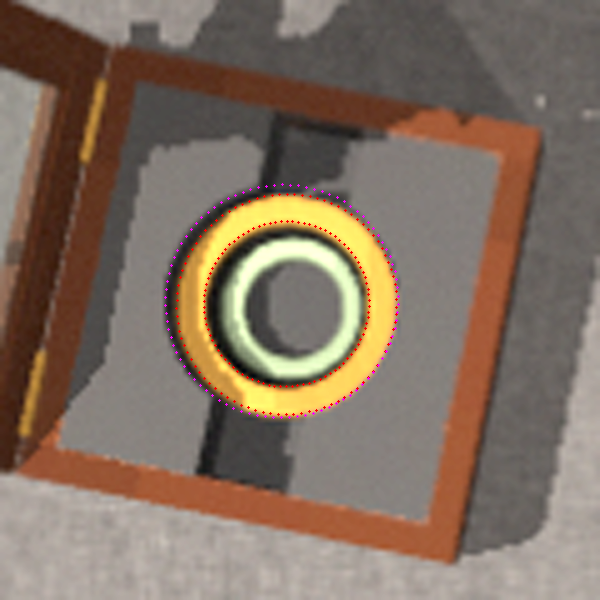

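View pics/s34.png

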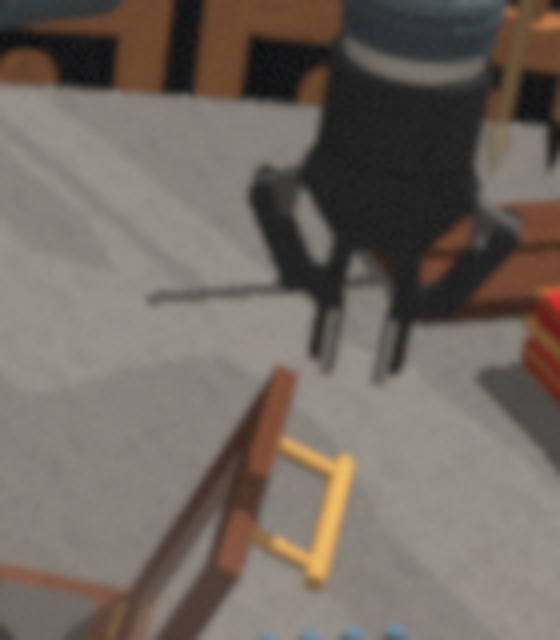

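>>> {"op": "drive_tool", "data": {"series": "0 -0.3 1.6 0 0;0 0 1.5 0 0;0 0 0 2 0;0 0 0 3 0;0 0 0 3 0;0 0 0 2.1 0;0 0 0 0 0;0 0 0 0 0;0 0 0 0 0", "newtons": 30}}

```text
t: 41.92
tool_pos: [0.5762, 0.3626, 0.2278]
orientation: [0.319, 3.123, 0.002]
wrist_force: [0.2, -0.2, 0.4]
gripper_width: 0.003
```

```bash
python3 - <<'E'
from h import *
s=get("scene")
plan(fr(0,.235,.225),78.4)
crop(s,400,80,540,230,4,"pics/s35.png")
E
```

```text
t 41.97 pos [0.5768 0.363  0.2284] tilt [ 0.004  0.002 -1.   ] w 0.002 F [-0.4  0.3  0.9] yaw 78.4
turn -0.0  shift cm x 0.09 y -0.13 z 0.34
```

View pics/s35.png

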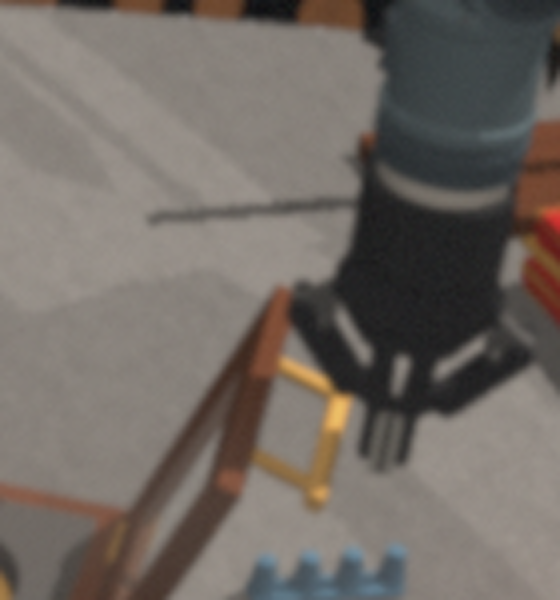

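>>> {"op": "drive_tool", "data": {"series": "0 0 -0.6 0 0;0 0 -0.6 -0.2 0;0 0 -0.7 -0.45 0;0 0 -0.7 -0.45 0;0 0 0 0 0"}}

```text
t: 42.38
tool_pos: [0.5713, 0.3367, 0.2395]
orientation: [0.319, 3.121, 0.003]
wrist_force: [1.3, 3.4, 6.1]
gripper_width: -0.004
```

```bash
python3 - <<'E'
from h import *
s=get("scene")
plan(fr(0,.2063+.0205-.0133,.225+.0091),78.4)
crop(s,400,80,540,230,4,"pics/s36.png")
E
```

```text
t 42.43 pos [0.5715 0.3375 0.239 ] tilt [ 0.004  0.003 -1.   ] w -0.003 F [2.3 4.9 6.1] yaw 78.3
turn -0.1  shift cm x 0.08 y 0.33 z 0.49
```

View pics/s36.png

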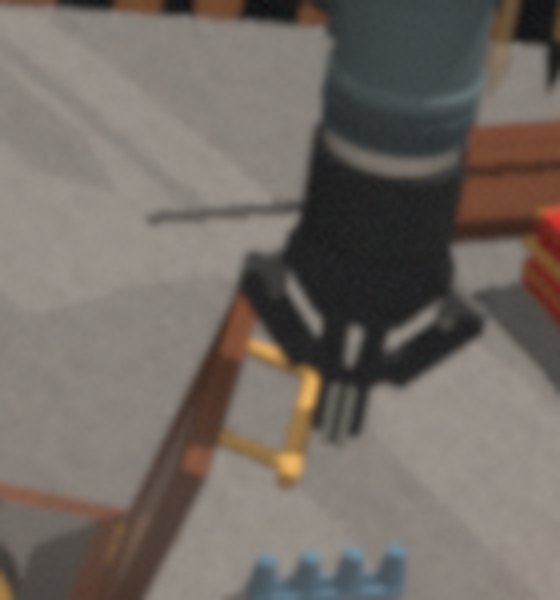

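>>> {"op": "drive_tool", "data": {"series": "0 0 -0.7 -0.5 0;0 0 -0.8 -0.4 0;0 0 -0.8 -0.35 0;0 0 -0.8 -0.3 0;0 0 -0.8 -0.25 0;0 0 0 0 0"}}

```text
t: 42.93
tool_pos: [0.5626, 0.2978, 0.2556]
orientation: [0.32, 3.124, -0.002]
wrist_force: [-0.1, 0.6, 0.2]
gripper_width: 0.0
```

```bash
python3 - <<'E'
from h import *
s=get("scene")
plan(fr(0,.2063+.0205-.0133,.225+.0091),78.4)
crop(s,380,60,520,210,4,"pics/s37.png")
E
```

```text
t 42.98 pos [0.5623 0.2982 0.2546] tilt [-0.    -0.001 -1.   ] w -0.001 F [-0.8  0.1  0.2] yaw 78.3
turn -0.1  shift cm x -0.03 y 4.36 z 2.05
```

View pics/s37.png

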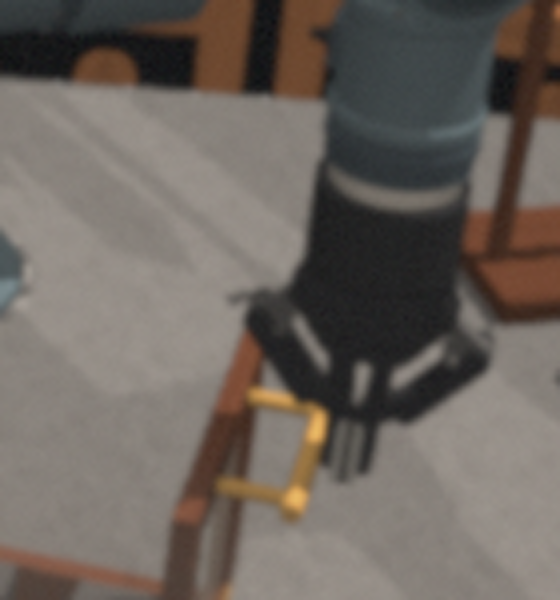

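>>> {"op": "drive_tool", "data": {"series": "0 0 -1 -0.3 0;0 0 -1 -0.25 0;0 0 -1 -0.2 0;0 0 -1 -0.15 0;0 0 -1 -0.1 0;0 0 -1 -0.1 0;0 0 -1 0 0;0 0 0 0 0"}}

```text
t: 43.65
tool_pos: [0.5481, 0.2285, 0.2658]
orientation: [0.321, 3.125, -0.001]
wrist_force: [0.5, 0.5, -0.7]
gripper_width: 0.002
```

```bash
python3 - <<'E'
from h import *
s=get("scene")
plan(fr(0,.12,.25),78.4)
crop(s,350,60,490,210,4,"pics/s38.png")
E
```

```text
t 43.70 pos [0.5483 0.2295 0.2657] tilt [-0. -0. -1.] w 0.003 F [-0.8  0.5  0.1] yaw 78.3
turn -0.1  shift cm x -0.02 y 2.02 z 1.57
```

View pics/s38.png

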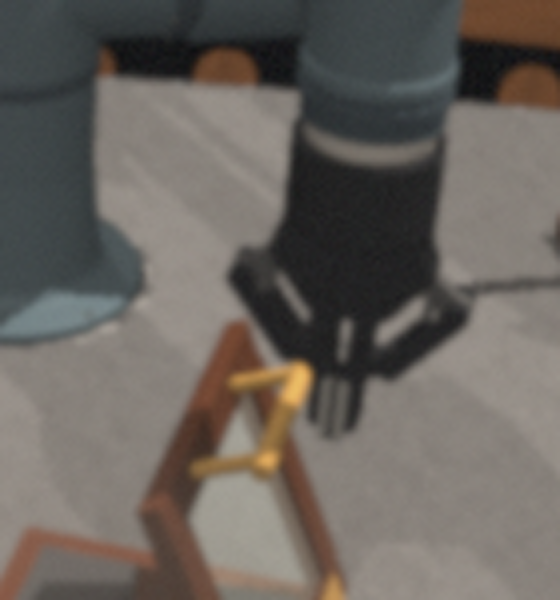

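>>> {"op": "drive_tool", "data": {"series": "0 0 0 -1.5 0;0 0 0 -1.5 0;0 0 0 -1.5 0;0 0 0 0 0;0 0 0 0 0;0 0 0 0 0;0 0 0 0 0;0 0 0 0 0;0 0 0 0 0;0 0 0 0 0;0 0 0 0 0;0 0 0 0 0"}}

```text
t: 44.7
tool_pos: [0.5484, 0.2307, 0.3104]
orientation: [-0.318, -3.125, -0.0]
wrist_force: [0.4, -0.7, 1.2]
gripper_width: 0.001
```

```bash
python3 - <<'E'
from h import *
s=get("scene","pics/s39.png")
E
```

```text
(no output)
```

View pics/s39.png

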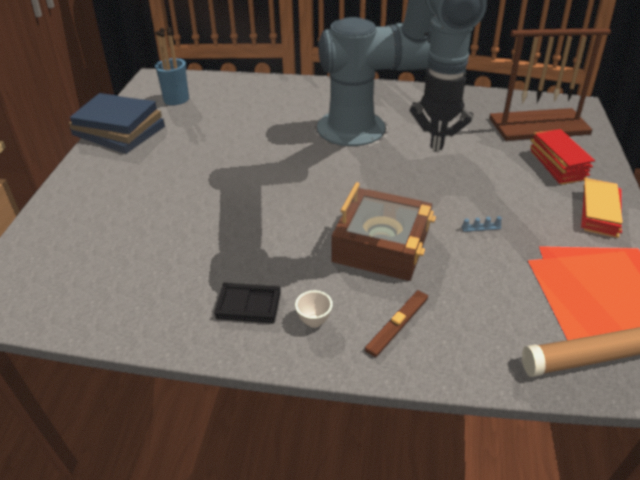

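>>> {"op": "drive_tool", "data": {"series": "0 4 0 0 0;0 4 0 0 0;0 4 0 0 0;0 4 0 0 0;0 0 0 0 0;0 0 0 0 0;0 0 0 0 0;0 0 0 0 0;0 0 0 0 0;0 0 0 0 0;0 0 0 0 0;0 0 0 0 0"}}

```text
t: 45.75
tool_pos: [0.3923, 0.2628, 0.3103]
orientation: [-0.319, -3.125, 0.0]
wrist_force: [0.4, 0.2, -0.8]
gripper_width: 0.001
```

```bash
python3 - <<'E'
from h import *
s=get("scene"); t=get("top")
a=cv2.imread("pics/scene0.png")[170:285,320:460]; b=s["color"][170:285,320:460,::-1]
a2=cv2.imread("pics/top0.png")[220:350,190:340]; b2=t["color"][220:350,190:340,::-1]
cv2.imwrite("pics/cmp.png",cv2.resize(np.hstack([a,b]),None,fx=2.8,fy=2.8,interpolation=cv2.INTER_CUBIC))
cv2.imwrite("pics/cmp2.png",cv2.resize(np.hstack([a2,b2]),None,fx=2.6,fy=2.6,interpolation=cv2.INTER_CUBIC))
# brass handle centroid before/after
def hc(im,box):
    x0,y0,x1,y1=box; h=cv2.cvtColor(np.ascontiguousarray(im[y0:y1,x0:x1]),cv2.COLOR_BGR2HSV); m=(h[...,0]>10)&(h[...,0]<26)&(h[...,1]>140)&(h[...,2]>110)
    y,x=np.nonzero(m); return x.mean()+x0,y.mean()+y0,m.sum()
print(hc(cv2.imread("pics/scene0.png"),(335,178,362,225)),hc(s["color"][:,:,::-1],(335,178,362,225)))
print(hc(cv2.imread("pics/top0.png"),(285,260,310,322)),hc(t["color"][:,:,::-1],(285,260,310,322)))
print(robot.read_state()["t"],robot.read_state()["wrist_force"])
E
```

```text
(np.float64(348.07142857142856), np.float64(201.28571428571428), np.int64(14)) (np.float64(344.5), np.float64(207.75), np.int64(4))
(np.float64(296.5993690851735), np.float64(290.61198738170344), np.int64(317)) (np.float64(297.3876811594203), np.float64(287.4710144927536), np.int64(276))
45.85 [0.63754482 0.25727453 0.25037149]
```

View pics/cmp.png

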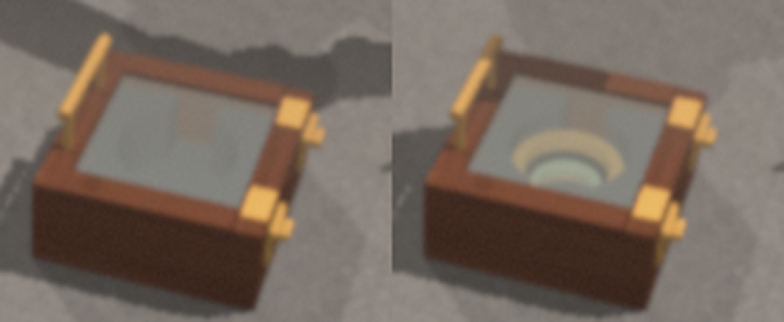

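View pics/cmp2.png

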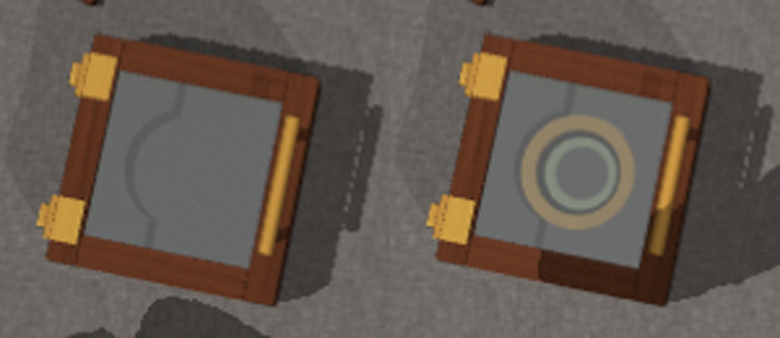

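```bash
python3 - <<'E'
from h import *
t=get("top","pics/tend.png")
a=cv2.imread("pics/top0.png").astype(int); b=t["color"][:,:,::-1].astype(int)
for n,(x0,y0,x1,y1) in dict(ink=(345,155,420,215),bowl=(295,145,342,195),pw=(205,135,280,230),br=(125,310,190,345)).items():
    print(n,np.abs(a-b)[y0:y1,x0:x1].mean().round(1))
E
```

```text
ink 3.0
bowl 4.2
pw 3.6
br 14.9
```

View pics/tend.png

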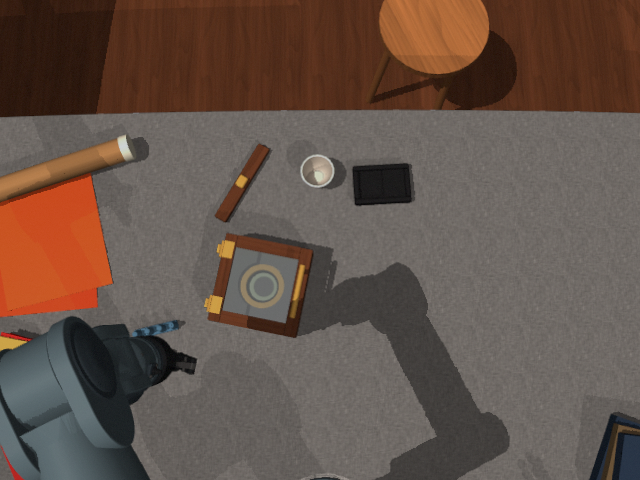

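The final top view shows the lid shut at (262,285), the table clear of rings, and the bystanders in place. The brush rest difference is only the arm overlapping its box; its visible end at (180,324) hasn't moved. I'm handing in.

```bash
python3 -c "
from station import robot
print(robot.close_job())"
```

```text
the job is handed in; nothing more can be done
None
```

The jade ring is mounted in the frame and the lid is shut; I handed the job in at about 46 s. I opened the lid to its stop, then laid the single spacer that was out, the jade, the cushion and the keeper in the well, in that order. To close, I pushed the lid past vertical and let it sink shut.

**Stack:** Before closing, the keeper's fitted circle was within 0.3 mm of the well's axis, with its top at the expected 50 mm. The spacer, jade and cushion each looked flat and home in the picture taken after placing.

**Lid:** The frame and lid match the starting pictures in both cameras. A handle-colour check differed slightly from the start (0.8 px and 3 px in the top view), which I put down to the arm's shadow falling across the bar. I judged it shut from the side-by-side pictures and did not press the lid down.

**Bystanders:** The ink stone, bowl and paperweight regions were almost unchanged (mean differences 3 to 4 grey levels). The brush rest's region differed more (15) because the arm covered part of it in the last picture; its visible end had not moved.

**Contact:** At the start of closing, the gripper's linkage touched the lid's top edge with about 8 N. The table showed no rings left out, and the gripper was clear of everything at hand-in.

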